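Hold the tilting drill plate at its index arm

ROBOT

A 6-joint arm with a two-finger parallel gripper is mounted at the origin on the work surface. World frame = base frame: x ahead of the robot, y to its left, z up, the work surface at z = 0. Lengths are in m, angles in rad, forces in N, time in s.
With the tool pointing down it reaches from about 0.35 to 0.975 m from the base axis. Payload 4.9 kg.
Tool frame: the origin (TCP) lies between the finger pads; the fingertips stand 22 mm ahead of it and the grasp point (between the pads) lies 3 mm ahead of it; z points along the fingers, y is the line along which they close (so a half turn about z gives the same grasp; the last joint's range is limited). The gripper opens to 85 mm and grips with 20 to 120 N. Pads are 22 mm wide; open, the fingers measure 114 mm over their backs; the gripper's body (76 mm by 85 mm) begins 54 mm behind the grasp point. The pads swing forward as they close: fully open they stand 13 mm farther back than shut.
Start: joints at [-1.391, 0.053, 1.613, -0, 1.476, -0.119], TCP at [0.184, -0.597, 0.215] pointing down, gripper open.
Joint ranges: [-3.01, 3.01], [-1.01, 2.22], [0.06, 2.58], [-1.02, 4.17], [0.09, 2.62], [-3.14, 3.14]. Speed limits (rad/s): [2.57, 2.57, 3.14, 3.14, 3.14, 3.14].

INTERFACE

Orientations are given as a unit quaternion [w, x, y, z].
In Python, from plant import state, grab_frame, get_calibration, job_done, recognise, regions_of gives the robot as it stands.
- The arm moves only by the tool apply_moves, never from a script. Its argument "targets" is a list of rows, each an object with "translation": the shift along the tool's x, y, z normalised to -1 to 1, where 1 is 100 mm, a list of three; "twist": the turn about the tool's z normalised to -1 to 1, where 1 is 0.1 rad; "hand": the opening, from 0 (shut) to 1 (fully open). A call has 1 to 8 rows; each row shifts and turns the commanded pose from where the row before left it, along the tool's axes as they then stand; what a row does not reach is not made up. A row lasts 1/10 s, in which the tool goes at most 50 mm and 8.59 degrees, less where a joint would pass 70% of its speed; a pose out of reach is approached as far as the arm can. A call with a number of a shift or a turn outside -1 to 1 is refused whole. A call with a gripper value outside its range is refused whole. The fingers move at their own pace and stop on an object; the grip force is fixed at half the most. Time passes only in rows, so rows that do not move let the fingers close. It gives the time, the measured TCP pose, the force, the opening and the grip force at its end, in the units of the state.
- state(): the state, without advancing time (a new reading comes with each control period).
- grab_frame(name): name is "scene" or "top"; returns the picture (420x560x3 uint8, red, green, blue); there is no depth.
- get_calibration(name): a dict with "camera_matrix" (3x3 intrinsics, pixels), "pose" (4x4, takes a point from camera to world coordinates). Camera axes: x right, y up, looking along -z (the intrinsics and any distortion apply to the point x, -y, -z); pixel columns grow to the right and rows downward; lengths in m; the calibration is good to about 2 mm. A picture is of the moment at which its call begins. get_calibration takes no time and is no camera call.
- job_done(): hands the job in; it is judged then, once.
Trained networks look in the newest picture that a camera, given by its name, has taken for a name from the list of things; names that differ only in an ending like _2 or _b are one class to them, and where a whole thing is asked for, a point or a joint stands for the part that bears it (a point fixed in the world has none). Each returns a list of dicts, best first, with "score" (0 to 1); they miss things now and then, are a little off and sometimes report something else, mostly with a low value. They report only what shows in the picture. A call takes as long as a camera call.
- recognise(camera, query): "point" ([x, y, z] in m, in world coordinates, good to about 4 mm: the middle of the surface that is visible of it).
- regions_of(camera, query): "pixels" (420x560 bool, what is visible of it).
The state is a dict: "time": time; "joint_pos": joint angles; "joint_vel": joint speeds; "joint_efforts": joint torques, N m; "tool_pos": TCP position; "tool_rot": TCP orientation; "contact_force": force on the tool from outside, world axes, zero at the start; "ft_torque": the same for the moment, N m; "gripper_width": opening from 0.0 (shut) to 1.0 (fully open); "grasp_force": force on a finger pad.
Only numpy, scipy, OpenCV 4.12 (cv2) and the standard library are available. Lean on these libraries where they do the work, as an engineer would, in place of code of your own. Each camera call takes 0.05 s, during which the arm holds its last target. There are 200 camera calls.

TASK

A spanner has been left on the hinged plate of the tilting drill fixture: lay it flat inside the steel tray without dropping it. Then raise the plate, which has a bridge handle for this, until it lies in line with the index arm at its side, and finish while still holding it up, steady in line with the arm, so that a mate can lock it. Leave the index arm as it is set and do not disturb the box of bolts, the can or the jar.

Things in the scene. Friction and masses are not known exactly. Their poses are not given: they have to be found in the camera images.
- plate (a joint): Angle of the hinged plate (rad): 0 = lying level on its base, grows as the edge with the handle swings up; upper stop 1.25. No spring or catch and almost no friction: let go, it falls back to 0. The plate is plain aluminium, 190 x 170 x 6 mm, about 0.6 kg with its handle (varies by a third).
- plate_hinge (a point): Point on the hinge axis, which is horizontal, 46 mm above the table, along the far edge of the plate. Its axes turn with the plate: x in the plate's mid-plane, pointing away from the handle (the plate spans x -198 to -8 mm, y -90 to 80 mm); y along the hinge axis; z out of the plate's top face (3 mm above the axis). Turning about +y raises the plate.
- handle (a point): Bridge handle of round steel bar, 12 mm thick, standing on the plate near its free edge. This point is the middle of the crossbar, on its centreline, 45 mm above the plate's mid-plane and 175 mm from the hinge axis (x -175, y -5, z 45 mm in plate_hinge's frame). The crossbar runs parallel to the hinge, 110 mm between the two legs; 36 mm are free under it. It may turn between the fingers as the plate swings.
- index (a joint): Angle of the index arm (rad), same zero and sense as plate, so the plate is in line when the two are equal. It is set somewhere from 0.5 to 0.85, stays there by friction and moves only if pushed.
- index_hinge (a point): Point on the same hinge axis, at the pivot of the index arm, 110 mm to the +y side of plate_hinge. Its axes turn with the arm: x along the arm, pointing away from its tip; y along the hinge axis.
- index_tip (a point): Pointed end of the index arm, a flat steel strip 12 mm high and 8 mm thick that reaches 168 mm from the hinge axis beside the plate, 26 mm clear of the plate's side. A thin steel quadrant rod (radius 135 mm about the hinge) stands 12 mm beyond it.
- spanner: Plain steel spanner, 150 mm long overall, lying flat on the plate roughly parallel to the hinge (its underside 49 mm above the table), about 0.14 kg. Origin: underside, middle of its length; x along the spanner towards the open jaw, z up. The shaft is 17 mm wide (along y) and 7 mm thick from x -50 to 44 mm; the two heads are up to 38 mm wide and 8 mm thick. Balance point about 5 mm from the origin, towards the jaw.
- tray: Open dark steel tray, 210 x 150 mm outside, 35 mm high, walls and floor 3 mm, 0.9 kg. Origin: centre of its underside; x along the 210 mm side, z up.
- partsbox: Open cardboard box of bolts, 170 x 120 x 70 mm, stands on the table on the other side of the fixture from the tray (which is on which side changes). Origin: centre of its underside. Leave alone.
- oilcan: Grey can, 66 mm across, 120 mm high, standing. Origin: centre of its underside. Leave alone.
- jar: Small glass jar with a dark lid, 56 mm across, 75 mm high, standing beyond the fixture. Origin: centre of its underside. Leave alone.

How it is judged:
By the outcome, as a careful person would: the job done as asked, in the order asked, and still so for the second after the job is handed in, while the arm keeps its last pose, push and grip.
It also fails if it takes over 53 s, if anything falls off the work surface, if the arm or the gripper's body presses on something with over 40 N, if the wrist force passes 120 N, or if a joint passes its speed limit or range.

## Working session

There is one attempt and no reset: what is moved stays moved. The work goes in short steps, Python scripts to look and compute and a tool call to move; the robot and the scene stay as the last step left them, time stands still between calls to the robot, and variables do not carry over. Pictures are saved under pics/ and viewed, at most 10 in all, crops included, and the job is handed in when it is done.

Besides the shell and the picture viewer there is one more tool, called after "Call:" as name(argument=value, ...), one argument or row to a line, values as JSON. apply_moves: Moves the arm, as the interface text tells. Its arguments: {"type":"object","properties":{"targets":{"type":"array"}},"required":["targets"]}

```bash
mkdir -p pics; ls
cat > h.py <<'E'
import numpy as np, cv2
from plant import *
def save(n,f): 
    im=grab_frame(n); cv2.imwrite('pics/'+f,im[:,:,::-1]); return im
def proj(n,P):
    c=get_calibration(n);K=np.array(c['camera_matrix']);T=np.array(c['pose'])
    p=(np.atleast_2d(P)-T[:3,3])@T[:3,:3]; p=p*[1,-1,-1]; q=p@K.T; return q[:,:2]/q[:,2:]
def ray(n,uv,z):
    c=get_calibration(n);K=np.array(c['camera_matrix']);T=np.array(c['pose'])
    uv=np.atleast_2d(np.array(uv,float)); d=np.c_[uv,np.ones(len(uv))]@np.linalg.inv(K).T*[1,-1,-1]@T[:3,:3].T
    o=T[:3,3]; return o+d*((z-o[2])/d[:,2])[:,None]
E
python3 - <<'E'
from h import *
np.set_printoptions(precision=4,suppress=True)
print(state())
for n in ['scene','top']:
    save(n,n+'0.png'); c=get_calibration(n); print(n,c)
    for q in ['plate','handle','index_tip','spanner','tray','partsbox','oilcan','jar']:
        print(q,[(np.round(d['point'],3),round(d['score'],2)) for d in recognise(n,q)[:2]])
E
```

```text
pics
{'time': 0.0, 'joint_pos': array([-1.391 ,  0.0533,  1.6143,  0.    ,  1.476 , -0.119 ]), 'joint_vel': array([ 0.0011, -0.0018,  0.0001,  0.0004,  0.001 ,  0.0011]), 'joint_efforts': array([  0.0008, -39.3676, -37.018 ,  -0.    ,   0.0069,  -0.    ]), 'tool_pos': array([ 0.1839, -0.5967,  0.2137]), 'tool_rot': array([-0.001 ,  0.9889,  0.1488, -0.    ]), 'contact_force': array([ 0.3339,  0.6562, -0.3175]), 'ft_torque': array([ 0.0109, -0.0138, -0.0148]), 'grasp_force': 0.0, 'gripper_width': 0.994274429656371}
scene {'camera_matrix': array([[381.0938,   0.    , 283.2599],
       [  0.    , 381.0938, 208.3844],
       [  0.    ,   0.    ,   1.    ]]), 'pose': array([[-0.8856, -0.2504,  0.3913,  0.9795],
       [ 0.4645, -0.4917,  0.7365,  0.7224],
       [ 0.008 ,  0.834 ,  0.5517,  0.6102],
       [ 0.    ,  0.    ,  0.    ,  1.    ]])}
plate [(array([ 0.602, -0.013,  0.046]), 0.6)]
handle [(array([ 0.604, -0.016,  0.05 ]), 0.69)]
index_tip [(array([0.654, 0.092, 0.1  ]), 0.61), (array([0.45 , 0.402, 0.054]), 0.25)]
spanner [(array([ 0.625, -0.041,  0.056]), 0.7)]
tray [(array([ 
[... 225 characters left out ...]
209.889 ],
       [  0.    ,   0.    ,   1.    ]]), 'pose': array([[-0.023 ,  0.9931, -0.1152,  0.4751],
       [-0.9997, -0.0238, -0.0054,  0.0002],
       [-0.0081,  0.115 ,  0.9933,  1.0437],
       [ 0.    ,  0.    ,  0.    ,  1.    ]])}
plate [(array([ 0.592, -0.022,  0.046]), 0.61)]
handle [(array([ 0.598, -0.024,  0.051]), 0.88)]
index_tip [(array([0.648, 0.085, 0.107]), 0.59)]
spanner [(array([ 0.618, -0.028,  0.054]), 0.6), (array([0.444, 0.399, 0.047]), 0.2)]
tray [(array([ 0.428, -0.356,  0.003]), 0.9)]
partsbox [(array([0.443, 0.402, 0.048]), 0.57), (array([ 0.664, -0.258,  0.119]), 0.34)]
oilcan [(array([ 0.668, -0.259,  0.122]), 0.93)]
jar [(array([0.667, 0.284, 0.075]), 0.56)]
```

View pics/scene0.png

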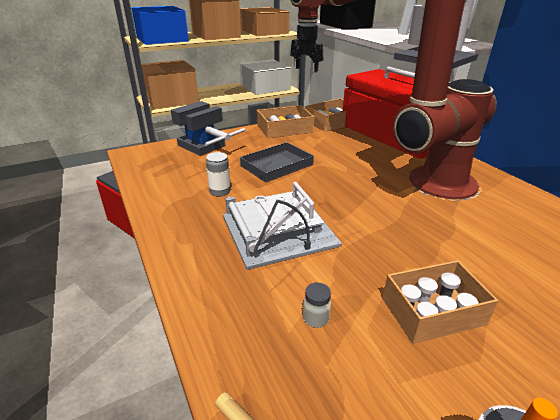

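View pics/top0.png

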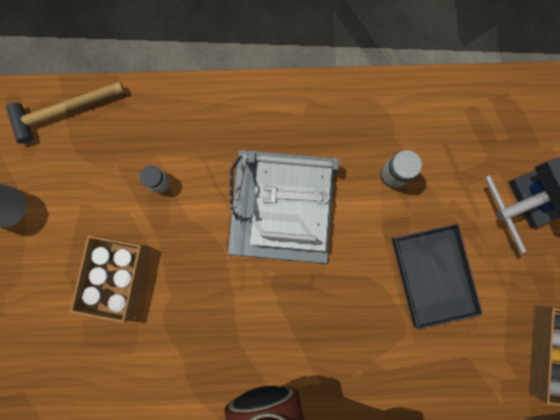

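The top view shows the spanner at about (264–327, 195), the handle bar near (262–318, 237), the hinge along row 160, the index arm at columns 232–255 and the tray centred at (437, 276). I'll zoom in on the fixture.

Run:
```python
from h import *
t=cv2.imread('pics/top0.png')[145:270,222:347]; s=cv2.imread('pics/scene0.png')[178:268,215:350]
t=cv2.resize(t,(400,400),interpolation=2); s=cv2.resize(s,(400,267),interpolation=2)
o=np.zeros((400,800,3),np.uint8);o[:,:400]=t;o[:267,400:]=s
cv2.imwrite('pics/crop.png',o)
np.set_printoptions(precision=4,suppress=True)
for q in ['tray','spanner']:
  m=regions_of('top',q)[0]['pixels'];
  if q=='spanner': z=.056
  else: z=.035
  ys,xs=np.nonzero(m); P=ray('top',np.c_[xs,ys],z)[:,:2]
  r=cv2.minAreaRect((P*1000).astype(np.float32)); print(q,m.sum(),r, P.min(0),P.max(0), cv2.boxPoints(r))
```

```text
tray 6582 ((435.6314392089844, -344.6838684082031), (210.41741943359375, 159.3274383544922), 11.480588912963867) [ 0.3198 -0.4404] [ 0.5502 -0.2499] [[ 316.6718 -287.5544]
 [ 348.3837 -443.694 ]
 [ 554.5911 -401.8134]
 [ 522.8792 -245.6737]]
spanner 656 ((625.0344848632812, -32.57359313964844), (147.5299072265625, 39.33406066894531), 87.50875091552734) [ 0.6028 -0.1062] [0.6473 0.041 ] [[ 602.1797 -105.414 ]
 [ 641.4766 -107.1237]
 [ 647.8892   40.2668]
 [ 608.5923   41.9765]]
```

View pics/crop.png

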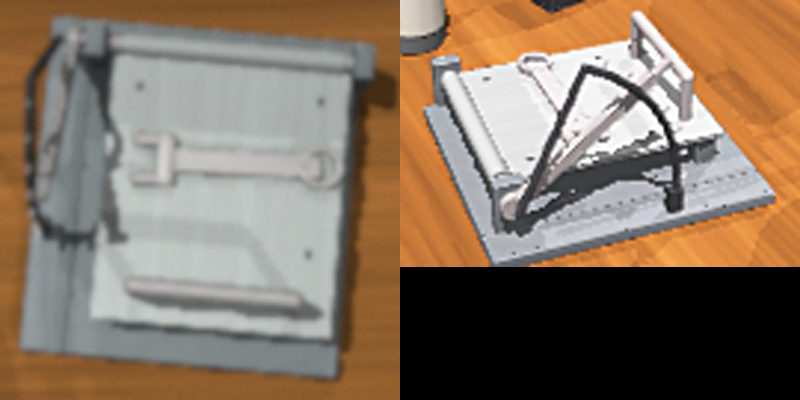

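Crop: the jaw is on the left with its centre at about (155,160), the ring is at (322,167), and the handle bar runs (128,286)–(300,299). The index arm runs from its pivot at (510,205) to its tip at (672,65) in the scene half. Next I'll fit the fixture pose and the index angle.

```bash
cat >> h.py <<'E'
def fix(p):  # hinge x,y,yaw -> plate/index frame point at angle th to world
    def f(q,th,dy=0):
        q=np.atleast_2d(np.array(q,float)); c,s=np.cos(th),np.sin(th); a,b=np.cos(p[2]),np.sin(p[2])
        X=q[:,0]*c+q[:,2]*s; Z=-q[:,0]*s+q[:,2]*c; Y=q[:,1]+dy
        return np.c_[p[0]+a*X-b*Y,p[1]+b*X+a*Y,.046+Z]
    return f
E
python3 - <<'E'
from h import *
from scipy.optimize import least_squares
np.set_printoptions(precision=4,suppress=True)
ct=lambda u,v:[222+u/3.2,145+v/3.2]; cs=lambda u,v:[215+(u-400)/2.963,178+v/2.963]
for q in ['spanner','handle','index_tip']:
  for n in ['top','scene']:
    r=[d for d in regions_of(n,q)][:1]
    for d in r:
      ys,xs=np.nonzero(d['pixels']); print(q,n,len(xs),xs.min(),xs.max(),ys.min(),ys.max())
      if q=='spanner' :
        P=ray(n,np.c_[xs,ys],.0565)[:,:2]; lo,hi=P[:,1].min(),P[:,1].max(); print(lo,hi)
        k=(P[:,1]>lo+.035)&(P[:,1]<hi-.04); print('shaft fit x=a*y+b',np.polyfit(P[k,1],P[k,0],1), P[k,0].max()-P[k,0].min())
print('jaw/ring pts',ray('top',[ct(155,160),ct(322,167)],.0565))
# plate near corners (top face), handle bar ends, top
obsT=np.array([ct(92,318),ct(330,340),ct(128,286),ct(300,299)])
mod=[[-198,80,3],[-198,-90,3],[-175,50,49],[-175,-60,49]]
def res(p):
    f=fix(p); return (proj('top',f(np.array(mod)/1000,0))-obsT).ravel()
s=least_squares(res,[.70,-.02,0]); print(s.x,s.fun)
f=fix(s.x); print('handle',f([-.175,-.005,.045],0),'hinge',f([0,0,0],0))
print('index pivot scene',proj('scene',f([0,.110,0],0)),cs(510,205))
for th in np.arange(.5,.86,.05):
    P=f([-.168,.110,0],th); print(round(th,2),proj('scene',P),proj('top',P))
print('tip seen',cs(672,65))
E
```

```text
spanner top 656 263 328 185 203
-0.10618347264811193 0.04101785703572086
shaft fit x=a*y+b [0.0924 0.6251] 0.02393622236721793
spanner scene 136 256 276 197 223
-0.09985187454690803 0.030087251920806857
shaft fit x=a*y+b [0.129  0.6315] 0.01674793219228432
handle top 6055 249 330 155 249
handle scene 2321 229 323 182 237
index_tip top 232 233 245 153 206
index_tip scene 346 249 306 197 251
jaw/ring pts [[ 0.6239  0.0239  0.0565]
 [ 0.6161 -0.0938  0.0565]]
[ 0.7017 -0.029  -0.1094] [-0.6063  0.1372  0.4193 -0.2062  1.4619 -0.1286 -1.2811  0.2036]
handle [[ 0.5272 -0.0149  0.091 ]] hinge [[ 0.7017 -0.029   0.046 ]]
index pivot scene [[254.3797 246.2335]] [252.1245359433007, 247.18663516706042]
0.5 [[313.5133 205.0669]] [[235.4245 217.7395]]
0.55 [[312.0303 202.788 ]] [[235.251  215.3864]]
0.6 [[310.3837 200.5913]] [[235.1032 212.8377]]
0.65 [[308.5747 198.4841]] [[234.9823 210.0979]]
0.7 [[306.6053 196.4735]] [[234.8891 207.1727]]
0.75 [[304.4778 194.5666]] [[234.8247 204.0686]]
0.8 [[302.195  192.7705]] [[234.7897 200.7934]]
0.85 [[299.7605 191.0921]] [[234.7848 197.3558]]
tip seen [306.7988525143436, 199.93722578467768]
```

```bash
cat >> h.py <<'E'
def plan(goal,psi=None,n=None,step=.045):
    """rows (translation units, twist units) from the measured pose; tool stays pointing down"""
    s=state(); q=s['tool_rot']; p=s['tool_pos']; a=2*np.arctan2(q[2],q[1]); a=(a+np.pi)%(2*np.pi)-np.pi
    dpsi=0 if psi is None else psi-a; d=np.array(goal)-p
    n=n or max(1,int(np.ceil(max(abs(dpsi)/.1,np.linalg.norm(d)/step))))
    print('t',round(s['time'],2),'pos',p.round(4),'psi',round(a,4),'F',s['contact_force'].round(1),'w',round(s['gripper_width'],3),'rows',n)
    for i in range(n):
        w=d/n*10; c,sn=np.cos(a),np.sin(a)
        print([round(c*w[0]+sn*w[1],3),round(sn*w[0]-c*w[1],3),round(-w[2],3)],round(-dpsi/n*10,3)); a+=dpsi/n
E
python3 -c "
from h import *
plan([.6215,-.028,.14],1.49)"
```

```text
t 1.3 pos [ 0.184  -0.5973  0.2149] psi 0.2988 F [ 1.  -0.4  0.3] w 1.0 rows 17
[np.float64(0.345), np.float64(-0.244), np.float64(0.044)] -0.701
[np.float64(0.361), np.float64(-0.22), np.float64(0.044)] -0.701
[np.float64(0.375), np.float64(-0.194), np.float64(0.044)] -0.701
[np.float64(0.388), np.float64(-0.167), np.float64(0.044)] -0.701
[np.float64(0.399), np.float64(-0.139), np.float64(0.044)] -0.701
[np.float64(0.407), np.float64(-0.111), np.float64(0.044)] -0.701
[np.float64(0.414), np.float64(-0.082), np.float64(0.044)] -0.701
[np.float64(0.419), np.float64(-0.053), np.float64(0.044)] -0.701
[np.float64(0.422), np.float64(-0.024), np.float64(0.044)] -0.701
[np.float64(0.422), np.float64(0.006), np.float64(0.044)] -0.701
[np.float64(0.421), np.float64(0.035), np.float64(0.044)] -0.701
[np.float64(0.417), np.float64(0.065), np.float64(0.044)] -0.701
[np.float64(0.412), np.float64(0.094), np.float64(0.044)] -0.701
[np.float64(0.404), np.float64(0.122), np.float64(0.044)] -0.701
[np.float64(0.395), np.float64(0.15), np.float64(0.044)] -0.701
[np.float64(0.383), np.float64(0.178), np.float64(0.044)] -0.701
[np.float64(0.37), np.float64(0.204), np.float64(0.044)] -0.701
```

Call:
apply_moves(
  targets=[
    {"translation": [0.345, -0.244, 0.02], "twist": -0.7, "hand": 0.5},
    {"translation": [0.361, -0.22, 0.02], "twist": -0.7, "hand": 0.5},
    {"translation": [0.375, -0.194, 0.02], "twist": -0.7, "hand": 0.5},
    {"translation": [0.388, -0.167, 0.02], "twist": -0.7, "hand": 0.5},
    {"translation": [0.399, -0.139, 0.02], "twist": -0.7, "hand": 0.5},
    {"translation": [0.407, -0.111, 0.02], "twist": -0.7, "hand": 0.5},
    {"translation": [0.414, -0.082, 0.02], "twist": -0.7, "hand": 0.5},
    {"translation": [0.419, -0.053, 0.02], "twist": -0.7, "hand": 0.5},
  ],
)

```text
time: 2.1
tool_pos: [0.3909, -0.3281, 0.1991]
tool_rot: [0.0, 0.909, 0.418, 0.0]
contact_force: [-1.1, -0.4, 0.7]
gripper_width: 0.497
grasp_force: 0.0
```

Call:
apply_moves(
  targets=[
    {"translation": [0.422, -0.024, 0.06], "twist": -0.7, "hand": 0.5},
    {"translation": [0.422, 0.006, 0.06], "twist": -0.7, "hand": 0.5},
    {"translation": [0.421, 0.035, 0.06], "twist": -0.7, "hand": 0.5},
    {"translation": [0.417, 0.065, 0.06], "twist": -0.7, "hand": 0.5},
    {"translation": [0.412, 0.094, 0.06], "twist": -0.7, "hand": 0.5},
    {"translation": [0.404, 0.122, 0.06], "twist": -0.7, "hand": 0.5},
    {"translation": [0.395, 0.15, 0.06], "twist": -0.7, "hand": 0.5},
    {"translation": [0.383, 0.178, 0.06], "twist": -0.7, "hand": 0.5},
  ],
)

```text
time: 2.9
tool_pos: [0.597, -0.0601, 0.1509]
tool_rot: [0.0, 0.758, 0.653, 0.0]
contact_force: [0.9, -1.2, 0.3]
gripper_width: 0.5
grasp_force: 0.0
```

Call:
apply_moves(
  targets=[
    {"translation": [0.37, 0.204, 0.06], "twist": -0.7, "hand": 0.5},
    {"translation": [0, 0, 0], "twist": 0, "hand": 0.5},
  ],
)

```text
time: 3.1
tool_pos: [0.6232, -0.0244, 0.1437]
tool_rot: [-0.001, 0.734, 0.68, 0.0]
contact_force: [-0.5, -1.4, 0.1]
gripper_width: 0.503
grasp_force: 0.0
```

```bash
python3 -c "
from h import *
plan([.6215,-.028,.09],1.49)"
```

```text
t 3.1 pos [ 0.6232 -0.0244  0.1437] psi 1.4945 F [-0.5 -1.4  0.1] w 0.503 rows 2
[np.float64(-0.019), np.float64(-0.007), np.float64(0.268)] 0.023
[np.float64(-0.019), np.float64(-0.007), np.float64(0.268)] 0.023
```

Call:
apply_moves(
  targets=[
    {"translation": [-0.02, -0.007, 0.25], "twist": 0, "hand": 0.5},
    {"translation": [-0.02, -0.007, 0.25], "twist": 0, "hand": 0.5},
    {"translation": [0, 0, 0], "twist": 0, "hand": 0.5},
  ],
)

```text
time: 3.4
tool_pos: [0.6168, -0.0321, 0.0906]
tool_rot: [-0.003, 0.736, 0.677, -0.003]
contact_force: [0.0, 0.7, -1.2]
gripper_width: 0.499
grasp_force: 0.0
```

Run:
```python
from h import *
plan([.6215,-.028,.074],1.49)
im=save('top','t1.png'); s=save('scene','s1.png')
t=cv2.imread('pics/top0.png')
a=cv2.resize(cv2.imread('pics/t1.png')[145:270,222:347],(400,400),interpolation=2)
b=cv2.resize(cv2.imread('pics/s1.png')[160:270,200:350],(400,293),interpolation=2)
o=np.zeros((400,800,3),np.uint8);o[:,:400]=a;o[:293,400:]=b;cv2.imwrite('pics/c1.png',o)
```

```text
t 3.4 pos [ 0.6168 -0.0321  0.0906] psi 1.4881 F [ 0.   0.7 -1.2] w 0.499 rows 1
[np.float64(0.045), np.float64(0.044), np.float64(0.166)] -0.019
```

View pics/c1.png

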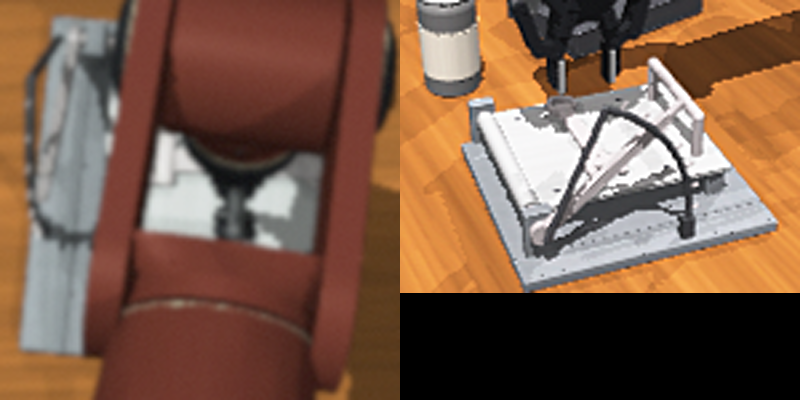

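The left half (top view) shows the gripper over the shaft at about (235,195). In the scene half, the fingertips are at about (560,90) and (612,80). I'll compare them with the projected fingertip positions.

Run:
```python
from h import *
s=state();p=s['tool_pos'];print(p)
for z in [.07,.075,.08]:
  for sg in (1,-1):
    u=proj('scene',[p[0]+sg*.021,p[1],z])[0]; print(z,sg,(u-[200,160])*2.667+[400,0])
for P in [[.6215,-.028,.056],[.6275,.04,.056],[.615,-.105,.056]]:print((proj('scene',P)[0]-[200,160])*2.667+[400,0])
```

```text
[ 0.61963127 -0.03249777  0.09485838]
0.07 1 [565.55297299 123.30350635]
0.07 -1 [604.16660056 112.74096123]
0.075 1 [565.43572188 118.97968119]
0.075 -1 [604.15777134 108.45904026]
0.08 1 [565.31781137 114.63153944]
0.08 -1 [604.14889329 104.15343506]
[585.48412652 132.63157022]
[611.68007473 170.36672338]
[558.6989222   94.48499302]
```

Run:
```python
from h import *
b=cv2.imread('pics/s1.png')[125:245,225:335]; cv2.imwrite('pics/c2.png',cv2.resize(b,(550,600),interpolation=2))
```

```text
(no output)
```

View pics/c2.png

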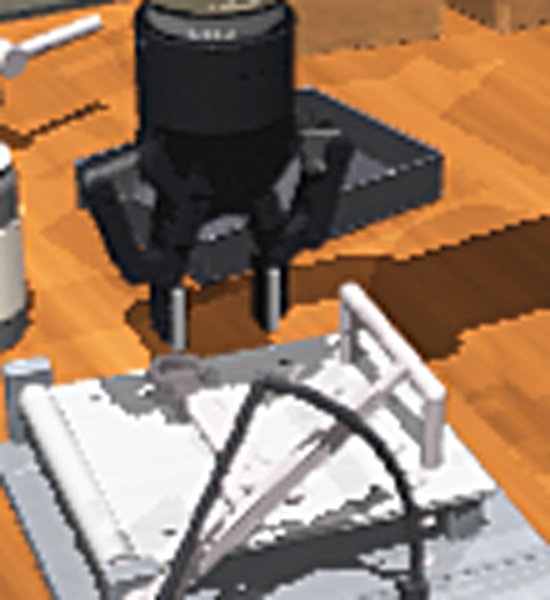

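The fingertips are at (178,348) and (273,330) in this crop, clearly higher than or behind the prediction. I'll cross-check that with the top view.

Run:
```python
from h import *
np.set_printoptions(precision=3,suppress=True)
for z in (.07,.08,.09,.1): print(z,ray('top',[[222+235/3.2,145+240/3.2],[222+235/3.2,145+195/3.2]],z)[:,:2].ravel(), ray('scene',[[260.6,194.6],[279.6,191],[270.1,192.8]],z)[:,:2].ravel())
s=state();print(s['tool_pos'],s['joint_pos'])
for P in ([.6196,-.0325,.07],[.6196,-.0325,.2]):print(proj('top',P),(proj('top',P)-[222,145])*3.2)
```

```text
0.07 [ 0.565 -0.031  0.596 -0.031] [ 0.62  -0.087  0.565 -0.08   0.593 -0.083]
0.08 [ 0.564 -0.03   0.595 -0.031] [ 0.626 -0.072  0.573 -0.065  0.6   -0.069]
0.09 [ 0.563 -0.03   0.593 -0.031] [ 0.633 -0.057  0.58  -0.051  0.607 -0.054]
0.1 [ 0.562 -0.03   0.592 -0.03 ] [ 0.64  -0.042  0.588 -0.036  0.614 -0.039]
[ 0.62  -0.032  0.095] [-0.172  0.143  1.723 -0.     1.276 -0.089]
[[295.617 195.41 ]] [[235.573 161.311]]
[[297.596 185.503]] [[241.908 129.611]]
```

Run:
```python
from h import *
a=cv2.imread('pics/s1.png'); save('scene','s2.png'); b=cv2.imread('pics/s2.png')
d=np.abs(a.astype(int)-b).sum(2)>60; ys,xs=np.nonzero(d); print(d.sum(), (xs.min(),xs.max(),ys.min(),ys.max()) if d.any() else '')
# dark-gripper column profile near the fingertips in both
for im in (a,b): print(im[185:215,260].sum(1), im[185:215,278].sum(1))
print(state()['tool_pos'])
```

```text
1646 (np.int64(240), np.int64(554), np.int64(0), np.int64(390))
[486 470 471 468 473 471 472 470 449 444 323 372 292 271 428 414 394 421
 382 387 311 311 308 305 464 765 755 743 738 738] [150 156 156 153 140 134 157 276 207 400 441 424 427 437 381 254 183 109
 379 442 412 594 765 744 741 738 738 739 736 744]
[437 444 442 444 461 464 464 460 450 222 309 379 287 276 430 409 398 417
 371 376 305 308 299 286 456 765 755 744 738 737] [261 259 255 255 241 133 293 269 205 402 438 425 425 437 378 253 182 111
 377 434 478 765 755 744 739 738 738 739 736 744]
[ 0.62058212 -0.03260496  0.0961491 ]
```

Call:
apply_moves(
  targets=[
    {"translation": [0.03, 0.0, 0.1], "twist": 0, "hand": 0.45},
    {"translation": [0.02, 0.0, 0.05], "twist": 0, "hand": 0.45},
    {"translation": [0, 0, 0], "twist": 0, "hand": 0.45},
  ],
)

```text
time: 3.85
tool_pos: [0.6199, -0.0267, 0.0791]
tool_rot: [-0.001, 0.735, 0.678, -0.0]
contact_force: [-0.1, -0.2, 0.1]
gripper_width: 0.447
grasp_force: 0.0
```

Run:
```python
from h import *
save('scene','s3.png'); plan([.6215,-.028,.074],1.49)
b=cv2.imread('pics/s3.png')[165:235,235:335]; cv2.imwrite('pics/c3.png',cv2.resize(b,(800,560),interpolation=2))
```

```text
t 3.9 pos [ 0.6202 -0.0269  0.0795] psi 1.4891 F [ 0.1 -0.3 -0.1] w 0.452 rows 1
[np.float64(-0.01), np.float64(0.014), np.float64(0.055)] -0.009
```

View pics/c3.png

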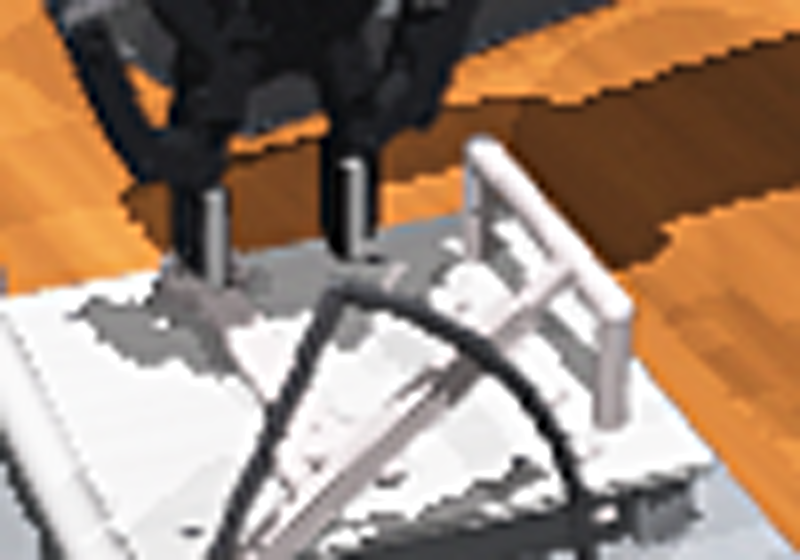

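Fingertips are now at about (213,285) and (352,257), the spanner shaft shows below them near (250,350), and the handle bar runs (482,145)–(620,310). I'll check the scene calibration against the handle and hinge.

Run:
```python
from h import *
np.set_printoptions(precision=2,suppress=True)
f=fix([.7017,-.029,-.1094]); c=lambda P:(proj('scene',P)-[235,165])*8
print('handle',c(f([[-.175,-.06,.045],[-.175,.05,.045]],0)))
print('near corner +y',c(f([[-.198,.08,.003]],0)))
print('tray',proj('scene',[[.3167,-.2876,.035],[.348,-.4437,.035],[.5546,-.402,.035],[.523,-.2457,.035]]))
p=state()['tool_pos']
for z in (.06,.07,.08,.09):print(z,c(np.array([[p[0]+.02,p[1]+.011,z],[p[0]-.02,p[1]+.011,z]])).ravel())
```

```text
handle [[484.56 140.15]
 [620.28 301.44]]
near corner +y [[719.16 446.29]]
tray [[315.94 155.59]
 [286.75 140.95]
 [239.52 156.2 ]
 [267.5  173.5 ]]
0.06 [240.41 380.78 351.16 349.58]
0.07 [239.84 354.88 351.21 323.92]
0.08 [239.26 328.69 351.26 297.97]
0.09 [238.67 302.19 351.32 271.72]
```

Call:
apply_moves(
  targets=[
    {"translation": [0.0, 0.01, 0.06], "twist": 0, "hand": 0.45},
    {"translation": [0, 0, 0.02], "twist": 0, "hand": 0.45},
    {"translation": [0, 0, 0], "twist": 0, "hand": 0.45},
    {"translation": [0, 0, 0], "twist": 0, "hand": 0.45},
  ],
)

```text
time: 4.3
tool_pos: [0.6215, -0.0272, 0.0718]
tool_rot: [-0.0, 0.736, 0.677, -0.0]
contact_force: [0.9, -0.7, 0.5]
gripper_width: 0.453
grasp_force: 0.0
```

Call:
apply_moves(
  targets=[
    {"translation": [0.0, 0.0, 0.03], "twist": 0, "hand": 0.45},
    {"translation": [0, 0, 0], "twist": 0, "hand": 0.45},
    {"translation": [0, 0, 0], "twist": 0, "hand": 0.45},
  ],
)

```text
time: 4.6
tool_pos: [0.6214, -0.0272, 0.0688]
tool_rot: [-0.0, 0.736, 0.678, -0.0]
contact_force: [0.3, 0.7, -0.6]
gripper_width: 0.45
grasp_force: 0.0
```

Call:
apply_moves(
  targets=[
    {"translation": [0.0, 0.0, 0.03], "twist": 0, "hand": 0.45},
    {"translation": [0, 0, 0], "twist": 0, "hand": 0.45},
    {"translation": [0, 0, 0], "twist": 0, "hand": 0.45},
  ],
)

```text
time: 4.9
tool_pos: [0.6214, -0.0272, 0.0657]
tool_rot: [-0.0, 0.735, 0.678, -0.0]
contact_force: [0.3, 0.3, -0.1]
gripper_width: 0.45
grasp_force: 0.0
```

Run:
```python
from h import *
save('scene','s4.png')
b=cv2.imread('pics/s4.png')[165:235,235:335]; cv2.imwrite('pics/c4.png',cv2.resize(b,(800,560),interpolation=2))
```

```text
(no output)
```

View pics/c4.png

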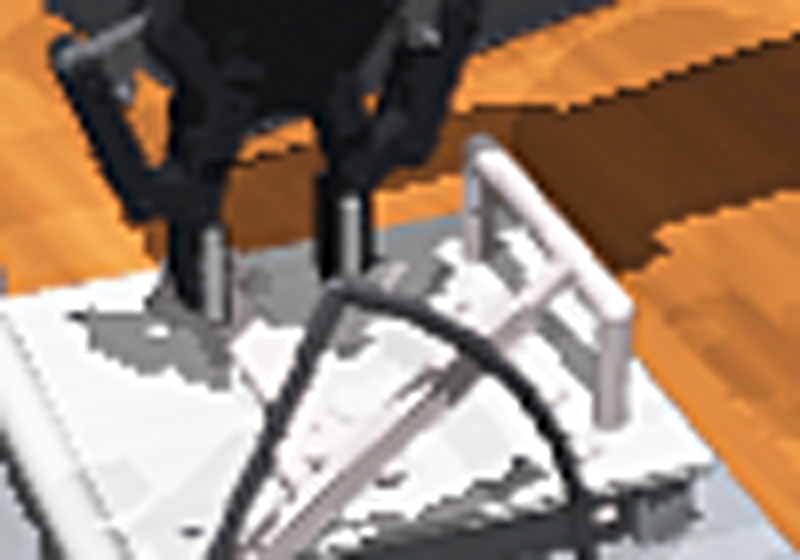

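Tips are now at (213,322) and (350,285), with no contact. I'll check the tip offset against the first picture, where the gripper was seen at the stated start pose.

Run:
```python
from h import *
np.set_printoptions(precision=2,suppress=True)
for z in (.18,.193,.2,.21,.22,.23,.24):
  print(z,proj('scene',np.array([[.184+.294*.043,-.597-.956*.043,z],[.184-.294*.043,-.597+.956*.043,z]])).ravel())
im=cv2.imread('pics/scene0.png').sum(2)
for r in range(52,82,2): print(r,im[r,290:326:2])
print(cv2.__version__)
```

```text
0.18 [297.54  83.56 313.47  88.02]
0.193 [297.63  80.29 313.64  84.67]
0.2 [297.68  78.52 313.73  82.84]
0.21 [297.75  75.97 313.87  80.23]
0.22 [297.83  73.41 314.    77.59]
0.23 [297.9   70.82 314.14  74.93]
0.24 [297.97  68.22 314.28  72.25]
52 [258  77  52  97  61  91  70  62  62  64  58  75  48  71  62  56 113 357]
54 [178  62  79  71  52  57 104 115  77  63  59  61  61  71  65  44 116 362]
56 [350 278  75  53  56  88 173 168 397 376  36  51  56  62  58  71 114 368]
58 [363 376 183  53  66 118 171 162 382 358 359  43  69  65  65  48  76 374]
60 [361 387 196   2  39 107 171 158 380 356 347 149  65  70  66  66 144 367]
62 [339 370 252  19  42 109 169 178 374 355 339 254  94  51 167 387 368 360]
64 [360 392 279  18  33 125 170 180 367 354 341 276 155  36 197 358 357 360]
66 [385 397 281  15  39 131 168 172 371 354 345 271 157  34 240 358 361 363]
68 [299 382 378  72 140 113 169 195 366 358 258 234 164  39 311 355 355 366]
70 [475 398 392 407 337 100 168 193 359 351 264 293 178  34 311 356 362 367]
72 [479 401 398 400 326 106 165 191 361 353 266 233 247 275 355 349 357 361]
74 [476 398 406 394 321 109 168 193 357 349 256 301 359 349 349 348 356 359]
76 [475 399 397 409 325 107 165 206 351 351 253 370 359 352 342 344 349 354]
78 [475 410 411 400 324 112 165 207 351 355 277 359 359 350 342 344 346 351]
80 [475 445 427 428 327 111 162 211 354 347 278 355 360 348 331 340 348 353]
4.12.0
```

Call:
apply_moves(
  targets=[
    {"translation": [0.0, 0.0, 0.03], "twist": 0, "hand": 0.45},
    {"translation": [0, 0, 0.0], "twist": 0, "hand": 0.45},
  ],
)

```text
time: 5.15
tool_pos: [0.6212, -0.0272, 0.0624]
tool_rot: [-0.0, 0.735, 0.678, -0.0]
contact_force: [0.2, 0.4, -0.5]
gripper_width: 0.452
grasp_force: 0.0
```

Call:
apply_moves(
  targets=[
    {"translation": [0.0, 0.0, 0.03], "twist": 0, "hand": 0.45},
    {"translation": [0, 0, 0.0], "twist": 0, "hand": 0.45},
  ],
)

```text
time: 5.35
tool_pos: [0.6211, -0.0271, 0.0593]
tool_rot: [-0.0, 0.736, 0.678, -0.0]
contact_force: [-0.1, -0.4, 0.5]
gripper_width: 0.449
grasp_force: 0.0
```

No contact where the nominal tips would already press the plate, so the tips really stand about 30 mm higher than stated, as the pictures show. I'll keep going down in small steps and watch the force.

Call:
apply_moves(
  targets=[
    {"translation": [0.0, 0.0, 0.05], "twist": 0, "hand": 0.42},
    {"translation": [0, 0, 0.05], "twist": 0, "hand": 0.42},
    {"translation": [0, 0, 0.0], "twist": 0, "hand": 0.42},
  ],
)

```text
time: 5.65
tool_pos: [0.6206, -0.0271, 0.0486]
tool_rot: [-0.001, 0.735, 0.678, -0.001]
contact_force: [0.1, -0.3, 0.8]
gripper_width: 0.417
grasp_force: 0.0
```

Call:
apply_moves(
  targets=[
    {"translation": [0.0, 0.0, 0.04], "twist": 0, "hand": 0.42},
    {"translation": [0, 0, 0.03], "twist": 0, "hand": 0.42},
    {"translation": [0, 0, 0.0], "twist": 0, "hand": 0.42},
  ],
)

```text
time: 5.95
tool_pos: [0.621, -0.0271, 0.0422]
tool_rot: [-0.0, 0.735, 0.678, -0.0]
contact_force: [0.4, 0.2, 0.3]
gripper_width: 0.421
grasp_force: 0.0
```

Run:
```python
from h import *
save('scene','s5.png'); print(state()['tool_pos'],state()['contact_force'])
b=cv2.imread('pics/s5.png')[165:235,235:335]; cv2.imwrite('pics/c5.png',cv2.resize(b,(800,560),interpolation=2))
```

```text
[ 0.62125125 -0.02717164  0.04252622] [-0.33425486  0.59873579  0.25654135]
```

View pics/c5.png

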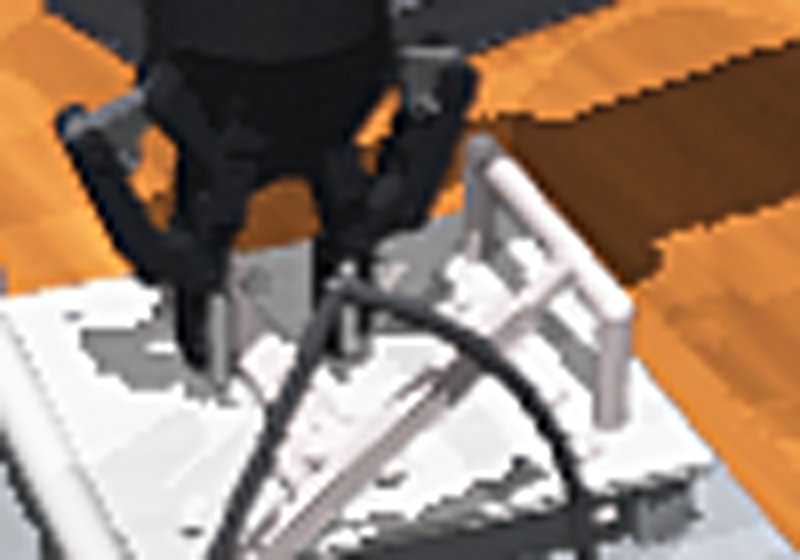

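The tips at (220,383) and (350,357) are at z ≈ 0.060 and straddle the shaft, which passes at about (270,370). I'll go 6 mm lower and close.

Call:
apply_moves(
  targets=[
    {"translation": [0.0, 0.0, 0.06], "twist": 0, "hand": 0.38},
    {"translation": [0, 0, 0.0], "twist": 0, "hand": 0.34},
    {"translation": [0, 0, 0.0], "twist": 0, "hand": 0.3},
    {"translation": [0, 0, 0.0], "twist": 0, "hand": 0.3},
  ],
)

```text
time: 6.4
tool_pos: [0.6216, -0.0272, 0.037]
tool_rot: [0.0, 0.735, 0.678, 0.0]
contact_force: [-0.4, -0.0, 0.8]
gripper_width: 0.303
grasp_force: 0.0
```

Call:
apply_moves(
  targets=[
    {"translation": [0.0, 0.0, 0.0], "twist": 0, "hand": 0.0},
    {"translation": [0, 0, 0.0], "twist": 0, "hand": 0.0},
    {"translation": [0, 0, 0.0], "twist": 0, "hand": 0.0},
    {"translation": [0, 0, 0.0], "twist": 0, "hand": 0.0},
  ],
)

```text
time: 6.8
tool_pos: [0.6218, -0.0272, 0.0374]
tool_rot: [0.0, 0.735, 0.678, 0.0]
contact_force: [-0.0, -0.6, 2.8]
gripper_width: 0.162
grasp_force: 58.7
```

Call:
apply_moves(
  targets=[
    {"translation": [0.0, 0.0, 0.0], "twist": 0, "hand": 0.3},
    {"translation": [0, 0, 0.0], "twist": 0, "hand": 0.3},
    {"translation": [0, 0, 0.03], "twist": 0, "hand": 0.3},
    {"translation": [0, 0, 0.0], "twist": 0, "hand": 0.3},
  ],
)

```text
time: 7.2
tool_pos: [0.6209, -0.0271, 0.0331]
tool_rot: [-0.001, 0.736, 0.678, -0.0]
contact_force: [-0.3, -0.4, 0.3]
gripper_width: 0.297
grasp_force: 0.0
```

Call:
apply_moves(
  targets=[
    {"translation": [0.0, 0.0, 0.0], "twist": 0, "hand": 0.0},
    {"translation": [0, 0, 0.0], "twist": 0, "hand": 0.0},
    {"translation": [0, 0, 0.0], "twist": 0, "hand": 0.0},
    {"translation": [0, 0, 0.0], "twist": 0, "hand": 0.0},
  ],
)

```text
time: 7.6
tool_pos: [0.6214, -0.0272, 0.0337]
tool_rot: [-0.0, 0.735, 0.678, -0.0]
contact_force: [0.1, 0.2, -1.0]
gripper_width: 0.174
grasp_force: 59.5
```

Call:
apply_moves(
  targets=[
    {"translation": [0.0, 0.0, -0.05], "twist": 0, "hand": 0.0},
    {"translation": [0, 0, -0.15], "twist": 0, "hand": 0.0},
    {"translation": [0, 0, -0.2], "twist": 0, "hand": 0.0},
    {"translation": [0, 0, -0.25], "twist": 0, "hand": 0.0},
    {"translation": [0, 0, -0.25], "twist": 0, "hand": 0.0},
    {"translation": [0, 0, -0.1], "twist": 0, "hand": 0.0},
    {"translation": [0, 0, 0], "twist": 0, "hand": 0.0},
  ],
)

```text
time: 8.3
tool_pos: [0.6232, -0.0275, 0.1371]
tool_rot: [0.002, 0.735, 0.678, 0.002]
contact_force: [-1.0, 0.1, -1.8]
gripper_width: 0.167
grasp_force: 59.5
```

Run:
```python
from h import *
plan([.441,-.348,.12],.2)
save('scene','s6.png')
a=cv2.imread('pics/s6.png')[130:250,225:335];b=cv2.imread('pics/c5.png')
cv2.imwrite('pics/c6.png',cv2.resize(a,(550,600),interpolation=2))
```

```text
t 8.3 pos [ 0.6232 -0.0275  0.1371] psi 1.4888 F [-1.   0.1 -1.8] w 0.167 rows 13
[np.float64(-0.257), np.float64(-0.119), np.float64(0.013)] 0.991
[np.float64(-0.268), np.float64(-0.093), np.float64(0.013)] 0.991
[np.float64(-0.276), np.float64(-0.066), np.float64(0.013)] 0.991
[np.float64(-0.281), np.float64(-0.039), np.float64(0.013)] 0.991
[np.float64(-0.283), np.float64(-0.011), np.float64(0.013)] 0.991
[np.float64(-0.283), np.float64(0.017), np.float64(0.013)] 0.991
[np.float64(-0.28), np.float64(0.045), np.float64(0.013)] 0.991
[np.float64(-0.274), np.float64(0.073), np.float64(0.013)] 0.991
[np.float64(-0.266), np.float64(0.099), np.float64(0.013)] 0.991
[np.float64(-0.254), np.float64(0.125), np.float64(0.013)] 0.991
[np.float64(-0.241), np.float64(0.15), np.float64(0.013)] 0.991
[np.float64(-0.225), np.float64(0.173), np.float64(0.013)] 0.991
[np.float64(-0.207), np.float64(0.194), np.float64(0.013)] 0.991
```

View pics/c6.png

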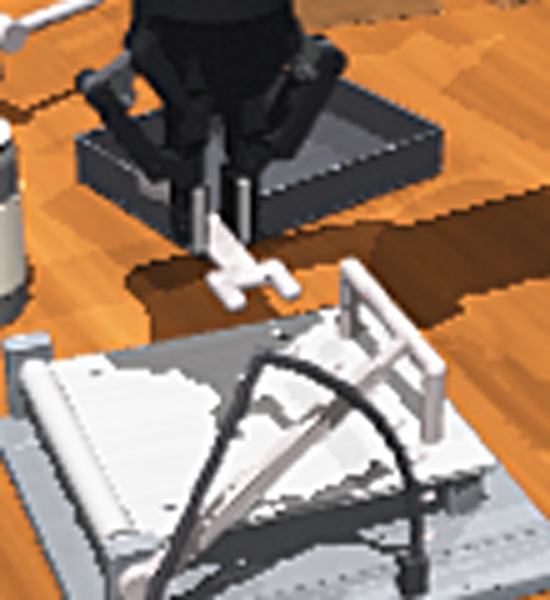

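The spanner hangs level between the fingers with its jaw at (250,285), clear of the plate. Moving to the tray.

Call:
apply_moves(
  targets=[
    {"translation": [-0.257, -0.119, 0], "twist": 0.99, "hand": 0.0},
    {"translation": [-0.268, -0.093, 0], "twist": 0.99, "hand": 0.0},
    {"translation": [-0.276, -0.066, 0], "twist": 0.99, "hand": 0.0},
    {"translation": [-0.281, -0.039, 0], "twist": 0.99, "hand": 0.0},
    {"translation": [-0.283, -0.011, 0], "twist": 0.99, "hand": 0.0},
    {"translation": [-0.283, 0.017, 0], "twist": 0.99, "hand": 0.0},
    {"translation": [-0.28, 0.045, 0], "twist": 0.99, "hand": 0.0},
    {"translation": [-0.274, 0.073, 0], "twist": 0.99, "hand": 0.0},
  ],
)

```text
time: 9.15
tool_pos: [0.5078, -0.2247, 0.1317]
tool_rot: [-0.001, 0.941, 0.339, -0.001]
contact_force: [-0.1, -0.4, -1.2]
gripper_width: 0.165
grasp_force: 59.5
```

Call:
apply_moves(
  targets=[
    {"translation": [-0.266, 0.099, 0], "twist": 0.99, "hand": 0.0},
    {"translation": [-0.254, 0.125, 0], "twist": 0.99, "hand": 0.0},
    {"translation": [-0.241, 0.15, 0.05], "twist": 0.99, "hand": 0.0},
    {"translation": [-0.225, 0.173, 0.05], "twist": 0.99, "hand": 0.0},
    {"translation": [-0.207, 0.194, 0.05], "twist": 0.99, "hand": 0.0},
    {"translation": [0, 0, 0], "twist": 0, "hand": 0.0},
    {"translation": [0, 0, 0], "twist": 0, "hand": 0.0},
  ],
)

```text
time: 9.85
tool_pos: [0.4386, -0.3472, 0.117]
tool_rot: [-0.001, 0.995, 0.1, -0.001]
contact_force: [-0.6, 0.1, -0.9]
gripper_width: 0.17
grasp_force: 59.5
```

Run:
```python
from h import *
plan([.441,-.348,.03],.2,n=3)
np.set_printoptions(precision=3,suppress=True)
for n in('scene','top'):
  save(n,n+'7.png')
  for q in ('tray','spanner'):print(n,q,[(np.round(d['point'],3),round(d['score'],2)) for d in recognise(n,q)[:1]])
```

```text
t 9.85 pos [ 0.4386 -0.3472  0.117 ] psi 0.2013 F [-0.6  0.1 -0.9] w 0.17 rows 3
[np.float64(0.007), np.float64(0.004), np.float64(0.29)] 0.004
[np.float64(0.007), np.float64(0.004), np.float64(0.29)] 0.004
[np.float64(0.007), np.float64(0.004), np.float64(0.29)] 0.004
scene tray [(array([ 0.435, -0.362,  0.012]), 0.72)]
scene spanner []
top tray [(array([ 0.451, -0.333,  0.002]), 0.68)]
top spanner [(array([ 0.48 , -0.342,  0.14 ]), 0.63)]
```

Call:
apply_moves(
  targets=[
    {"translation": [0.01, 0.0, 0.3], "twist": 0, "hand": 0.0},
    {"translation": [0.01, 0, 0.35], "twist": 0, "hand": 0.0},
    {"translation": [0, 0, 0.25], "twist": 0, "hand": 0.0},
    {"translation": [0, 0, 0.15], "twist": 0, "hand": 0.0},
    {"translation": [0, 0, 0.1], "twist": 0, "hand": 0.0},
    {"translation": [0, 0, 0.0], "twist": 0, "hand": 0.0},
  ],
)

```text
time: 10.75
tool_pos: [0.4412, -0.3469, 0.003]
tool_rot: [-0.001, 0.995, 0.101, -0.001]
contact_force: [-0.8, 0.4, -1.5]
gripper_width: 0.168
grasp_force: 59.5
```

Call:
apply_moves(
  targets=[
    {"translation": [0, 0, 0.03], "twist": 0, "hand": 0.0},
    {"translation": [0, 0, 0.03], "twist": 0, "hand": 0.0},
    {"translation": [0, 0, 0.0], "twist": 0, "hand": 0.0},
  ],
)

```text
time: 11.05
tool_pos: [0.4419, -0.3479, -0.0014]
tool_rot: [0.0, 0.995, 0.101, 0.0]
contact_force: [0.1, -0.1, -1.6]
gripper_width: 0.171
grasp_force: 59.5
```

Call:
apply_moves(
  targets=[
    {"translation": [0, 0, 0.03], "twist": 0, "hand": 0.0},
    {"translation": [0, 0, 0.03], "twist": 0, "hand": 0.0},
    {"translation": [0, 0, 0.0], "twist": 0, "hand": 0.0},
  ],
)

```text
time: 11.35
tool_pos: [0.4412, -0.3471, -0.0086]
tool_rot: [-0.0, 0.995, 0.101, -0.0]
contact_force: [-0.3, 1.0, -0.7]
gripper_width: 0.173
grasp_force: 59.5
```

Call:
apply_moves(
  targets=[
    {"translation": [0, 0, 0.02], "twist": 0, "hand": 0.0},
    {"translation": [0, 0, 0.02], "twist": 0, "hand": 0.0},
    {"translation": [0, 0, 0.0], "twist": 0, "hand": 0.0},
  ],
)

```text
time: 11.65
tool_pos: [0.4415, -0.3474, -0.0122]
tool_rot: [-0.0, 0.995, 0.101, -0.0]
contact_force: [0.8, -0.6, -1.0]
gripper_width: 0.17
grasp_force: 59.5
```

Call:
apply_moves(
  targets=[
    {"translation": [0, 0, 0.015], "twist": 0, "hand": 0.0},
    {"translation": [0, 0, 0.0], "twist": 0, "hand": 0.0},
  ],
)

```text
time: 11.85
tool_pos: [0.4416, -0.3475, -0.0124]
tool_rot: [-0.0, 0.995, 0.101, -0.0]
contact_force: [-3.4, 2.3, 7.3]
gripper_width: 0.174
grasp_force: 60.5
```

Call:
apply_moves(
  targets=[
    {"translation": [0, 0, 0.015], "twist": 0, "hand": 0.0},
    {"translation": [0, 0, 0.0], "twist": 0, "hand": 0.0},
  ],
)

```text
time: 12.05
tool_pos: [0.4416, -0.3476, -0.0124]
tool_rot: [-0.001, 0.995, 0.101, -0.001]
contact_force: [-6.3, 6.6, 16.9]
gripper_width: 0.174
grasp_force: 61.6
```

Call:
apply_moves(
  targets=[
    {"translation": [0, 0, 0.015], "twist": 0, "hand": 0.0},
    {"translation": [0, 0, 0.0], "twist": 0, "hand": 0.0},
  ],
)

```text
time: 12.25
tool_pos: [0.4416, -0.3476, -0.0125]
tool_rot: [-0.001, 0.995, 0.101, -0.001]
contact_force: [-11.0, 10.5, 26.2]
gripper_width: 0.175
grasp_force: 62.7
```

It touches down at -0.0124, as predicted. I'll relieve the push, release and rise.

Call:
apply_moves(
  targets=[
    {"translation": [0, 0, -0.04], "twist": 0, "hand": 0.0},
    {"translation": [0, 0, 0.0], "twist": 0, "hand": 0.15},
    {"translation": [0, 0, 0.0], "twist": 0, "hand": 0.3},
    {"translation": [0, 0, 0.0], "twist": 0, "hand": 0.4},
    {"translation": [0, 0, 0.0], "twist": 0, "hand": 0.4},
    {"translation": [0, 0, -0.2], "twist": 0, "hand": 0.4},
    {"translation": [0, 0, -0.4], "twist": 0, "hand": 0.4},
    {"translation": [0, 0, -0.5], "twist": 0, "hand": 0.4},
  ],
)

```text
time: 13.05
tool_pos: [0.4399, -0.3459, 0.0957]
tool_rot: [-0.002, 0.995, 0.101, -0.002]
contact_force: [1.3, -0.9, 0.7]
gripper_width: 0.397
grasp_force: 0.0
```

Call:
apply_moves(
  targets=[
    {"translation": [0, 0, -0.4], "twist": 0, "hand": 0.4},
    {"translation": [0, 0, 0.0], "twist": 0, "hand": 0.4},
  ],
)

```text
time: 13.25
tool_pos: [0.4449, -0.3509, 0.1455]
tool_rot: [0.005, 0.995, 0.101, 0.004]
contact_force: [-0.4, -1.4, 0.6]
gripper_width: 0.4
grasp_force: 0.0
```

Run:
```python
from h import *
np.set_printoptions(precision=3,suppress=True)
f=fix([.7017,-.029,-.1094]); h=f([-.175,-.005,.045],0)[0]
for n in('scene','top'):
  save(n,n+'8.png')
  for q in ('tray','spanner'):print(n,q,[(np.round(d['point'],3),round(d['score'],2)) for d in recognise(n,q)[:2]])
print(h); plan([h[0],h[1],.165],np.pi/2-.1094)
```

```text
scene tray [(array([ 0.434, -0.369,  0.014]), 0.62)]
scene spanner [(array([ 0.442, -0.342,  0.01 ]), 0.59)]
top tray [(array([ 0.453, -0.33 ,  0.002]), 0.95)]
top spanner [(array([ 0.438, -0.345,  0.01 ]), 0.64)]
[ 0.527 -0.015  0.091]
t 13.55 pos [ 0.441 -0.346  0.135] psi 0.2018 F [-0.5 -0.8  0.3] w 0.403 rows 13
[np.float64(0.116), np.float64(-0.237), np.float64(-0.023)] -0.969
[np.float64(0.139), np.float64(-0.224), np.float64(-0.023)] -0.969
[np.float64(0.16), np.float64(-0.21), np.float64(-0.023)] -0.969
[np.float64(0.179), np.float64(-0.193), np.float64(-0.023)] -0.969
[np.float64(0.197), np.float64(-0.175), np.float64(-0.023)] -0.969
[np.float64(0.213), np.float64(-0.155), np.float64(-0.023)] -0.969
[np.float64(0.227), np.float64(-0.134), np.float64(-0.023)] -0.969
[np.float64(0.239), np.float64(-0.111), np.float64(-0.023)] -0.969
[np.float64(0.249), np.float64(-0.087), np.float64(-0.023)] -0.969
[np.float64(0.256), np.float64(-0.063), np.float64(-0.023)] -0.969
[np.float64(0.261), np.float64(-0.038), np.float64(-0.023)] -0.969
[np.float64(0.263), np.float64(-0.013), np.float64(-0.023)] -0.969
[np.float64(0.263), np.float64(0.013), np.float64(-0.023)] -0.969
```

Call:
apply_moves(
  targets=[
    {"translation": [0.116, -0.237, -0.023], "twist": -0.97, "hand": 0.45},
    {"translation": [0.139, -0.224, -0.023], "twist": -0.97, "hand": 0.45},
    {"translation": [0.16, -0.21, -0.023], "twist": -0.97, "hand": 0.45},
    {"translation": [0.179, -0.193, -0.023], "twist": -0.97, "hand": 0.45},
    {"translation": [0.197, -0.175, -0.023], "twist": -0.97, "hand": 0.45},
    {"translation": [0.213, -0.155, -0.023], "twist": -0.97, "hand": 0.45},
    {"translation": [0.227, -0.134, -0.023], "twist": -0.97, "hand": 0.45},
    {"translation": [0.239, -0.111, -0.023], "twist": -0.97, "hand": 0.45},
  ],
)

```text
time: 14.35
tool_pos: [0.494, -0.142, 0.1541]
tool_rot: [-0.001, 0.882, 0.471, -0.001]
contact_force: [0.0, 0.8, -0.3]
gripper_width: 0.449
grasp_force: 0.0
```

Call:
apply_moves(
  targets=[
    {"translation": [0.249, -0.087, -0.023], "twist": -0.97, "hand": 0.45},
    {"translation": [0.256, -0.063, -0.023], "twist": -0.97, "hand": 0.45},
    {"translation": [0.261, -0.038, -0.023], "twist": -0.97, "hand": 0.45},
    {"translation": [0.263, -0.013, -0.023], "twist": -0.97, "hand": 0.45},
    {"translation": [0.263, 0.013, -0.023], "twist": -0.97, "hand": 0.45},
    {"translation": [0, 0, 0], "twist": 0, "hand": 0.45},
    {"translation": [0, 0, 0], "twist": 0, "hand": 0.45},
  ],
)

```text
time: 15.05
tool_pos: [0.5272, -0.0156, 0.1658]
tool_rot: [-0.001, 0.744, 0.668, -0.001]
contact_force: [-0.7, -0.7, -0.0]
gripper_width: 0.449
grasp_force: 0.0
```

Run:
```python
from h import *
plan([.5272,-.0149,.085],np.pi/2-.1094,n=2)
np.set_printoptions(precision=3,suppress=True)
save('scene','s9.png')
p=state()['tool_pos']; im=cv2.imread('pics/s9.png')
print('tip pred',proj('scene',[[p[0]+.022,p[1]+.009,p[2]+.018],[p[0]-.022,p[1]+.009,p[2]+.018]]))
```

```text
t 15.05 pos [ 0.5272 -0.0156  0.1658] psi 1.4629 F [-0.7 -0.7 -0. ] w 0.449 rows 2
[np.float64(0.003), np.float64(-0.0), np.float64(0.404)] 0.008
[np.float64(0.003), np.float64(-0.0), np.float64(0.404)] 0.008
tip pred [[298.981 163.384]
 [314.198 159.81 ]]
```

Call:
apply_moves(
  targets=[
    {"translation": [0, 0, 0.3], "twist": 0, "hand": 0.45},
    {"translation": [0, 0, 0.3], "twist": 0, "hand": 0.45},
    {"translation": [0, 0, 0.15], "twist": 0, "hand": 0.45},
    {"translation": [0, 0, 0.05], "twist": 0, "hand": 0.45},
    {"translation": [0, 0, 0.05], "twist": 0, "hand": 0.45},
    {"translation": [0, 0, 0], "twist": 0, "hand": 0.45},
  ],
)

```text
time: 15.7
tool_pos: [0.5283, -0.0162, 0.0828]
tool_rot: [0.0, 0.744, 0.668, 0.0]
contact_force: [-0.3, -0.6, -0.3]
gripper_width: 0.45
grasp_force: 0.0
```

Call:
apply_moves(
  targets=[
    {"translation": [0, 0, 0.08], "twist": 0, "hand": 0.45},
    {"translation": [0, 0, 0.08], "twist": 0, "hand": 0.45},
    {"translation": [0, 0, 0.03], "twist": 0, "hand": 0.45},
    {"translation": [0, 0, 0], "twist": 0, "hand": 0.45},
  ],
)

```text
time: 16.1
tool_pos: [0.5273, -0.0157, 0.0625]
tool_rot: [-0.001, 0.744, 0.668, -0.0]
contact_force: [-1.0, -0.3, 0.6]
gripper_width: 0.448
grasp_force: 0.0
```

Call:
apply_moves(
  targets=[
    {"translation": [0, 0, 0], "twist": 0, "hand": 0.25},
    {"translation": [0, 0, 0], "twist": 0, "hand": 0.0},
    {"translation": [0, 0, 0], "twist": 0, "hand": 0.0},
    {"translation": [0, 0, 0], "twist": 0, "hand": 0.0},
    {"translation": [0, 0, 0], "twist": 0, "hand": 0.0},
  ],
)

```text
time: 16.6
tool_pos: [0.5269, -0.0157, 0.0637]
tool_rot: [-0.001, 0.744, 0.668, -0.001]
contact_force: [-4.9, 0.3, 3.4]
gripper_width: 0.113
grasp_force: 58.6
```

Run:
```python
from h import *
s=state();print(s['tool_pos'],s['contact_force'],s['gripper_width'])
# tool arc: relative displacement of bar, world yaw -.1094
r=np.hypot(.175,.045);a0=np.arctan2(.045,.175)
for th in np.arange(0,.86,.1): print(round(th,2),'forward(-tool y) %.4f'%(r*(np.cos(a0)-np.cos(a0+th))),'up %.4f'%(r*(np.sin(a0+th)-np.sin(a0))))
```

```text
[ 0.52689758 -0.0157273   0.06370675] [-4.92588978  0.33034615  3.38280468] 0.11315223683044087
0.0 forward(-tool y) 0.0000 up 0.0000
0.1 forward(-tool y) 0.0054 up 0.0172
0.2 forward(-tool y) 0.0124 up 0.0339
0.3 forward(-tool y) 0.0211 up 0.0497
0.4 forward(-tool y) 0.0313 up 0.0646
0.5 forward(-tool y) 0.0430 up 0.0784
0.6 forward(-tool y) 0.0560 up 0.0910
0.7 forward(-tool y) 0.0701 up 0.1022
0.8 forward(-tool y) 0.0854 up 0.1119
```

Call:
apply_moves(
  targets=[
    {"translation": [0, 0.025, -0.086], "twist": 0, "hand": 0.0},
    {"translation": [0, 0.029, -0.086], "twist": 0, "hand": 0.0},
    {"translation": [0, 0.033, -0.084], "twist": 0, "hand": 0.0},
    {"translation": [0, 0.037, -0.083], "twist": 0, "hand": 0.0},
    {"translation": [0, 0, 0], "twist": 0, "hand": 0.0},
  ],
)

```text
time: 17.1
tool_pos: [0.539, -0.0171, 0.0982]
tool_rot: [-0.002, 0.744, 0.668, -0.002]
contact_force: [-8.1, 0.1, -1.3]
gripper_width: 0.11
grasp_force: 58.8
```

Call:
apply_moves(
  targets=[
    {"translation": [0, 0.042, -0.08], "twist": 0, "hand": 0.0},
    {"translation": [0, 0.045, -0.078], "twist": 0, "hand": 0.0},
    {"translation": [0, 0.05, -0.076], "twist": 0, "hand": 0.0},
    {"translation": [0, 0.053, -0.073], "twist": 0, "hand": 0.0},
    {"translation": [0, 0.057, -0.07], "twist": 0, "hand": 0.0},
    {"translation": [0, 0.06, -0.068], "twist": 0, "hand": 0.0},
    {"translation": [0, 0, 0], "twist": 0, "hand": 0.0},
  ],
)

```text
time: 17.8
tool_pos: [0.5692, -0.0206, 0.1443]
tool_rot: [-0.002, 0.744, 0.668, -0.002]
contact_force: [-14.4, 0.8, 6.5]
gripper_width: 0.112
grasp_force: 59.0
```

Run:
```python
from h import *
s=state();p=s['tool_pos'];print(s['time'],p,s['contact_force'],s['gripper_width'],s['grasp_force'])
r=np.hypot(.175,.045);a0=np.arctan2(.045,.175)
print('th from z',np.arcsin((p[2]-.0637+.045)/r)-a0, 'th from fwd',np.arccos(np.cos(a0)-np.hypot(*(p[:2]-[.5269,-.0157]))/r)-a0)
im=save('scene','s10.png'); save('top','t10.png')
for n in('scene','top'):
  for q in('index','plate'): print(n,q,[(np.round(d['point'],3),round(d['score'],2)) for d in recognise(n,q)[:2]])
cv2.imwrite('pics/c10.png',cv2.resize(cv2.imread('pics/s10.png')[170:260,220:340],(800,600),interpolation=2))
```

```text
17.8 [ 0.56924239 -0.02056832  0.14427483] [-14.43138098   0.80912919   6.5361588 ] 0.11159357129456417 58.95083248615265
th from z 0.5166769253485725 th from fwd 0.49694886572005104
scene index [(array([0.65 , 0.088, 0.098]), 0.61)]
scene plate [(array([ 0.624, -0.013,  0.091]), 0.73)]
top index [(array([0.645, 0.089, 0.107]), 0.66)]
top plate [(array([ 0.546, -0.034,  0.131]), 0.91)]
```

View pics/c10.png

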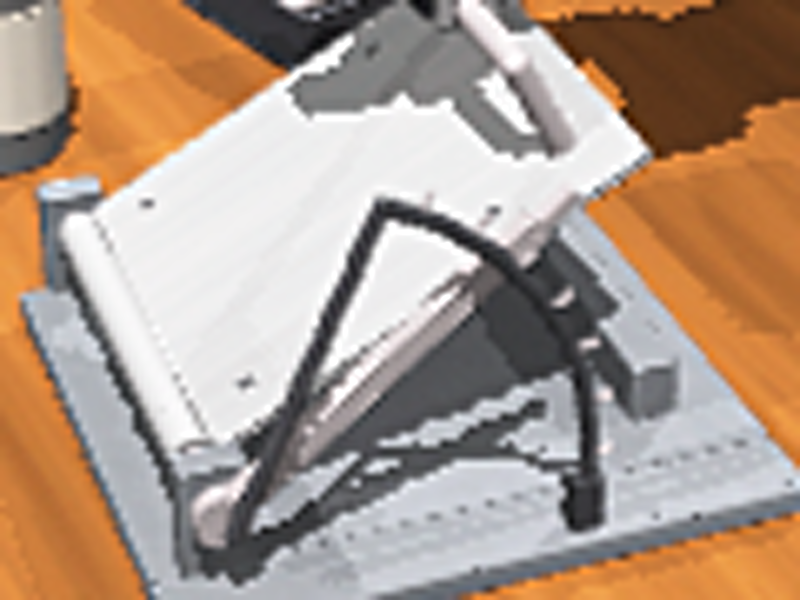

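The plate is up at about 0.5 rad. The index arm runs from its pivot at (220,515) to its tip at (580,200), and the plate's free corner is at (650,155), a little lower than the arm. I'll fit both angles with masks.

```bash
cat > fit.py <<'E'
from h import *
f=fix([.7017,-.029,-.1094])
BOX={'index':([-.168,0],[.106,.114],[-.006,.006]),'plate':([-.198,-.008],[-.09,.08],[-.003,.003])}
def model(n,q,th,du=0,dv=0):
    b=BOX[q]; P=np.array([[x,y,z] for x in b[0] for y in b[1] for z in b[2]])
    if q=='index': P[:4,2]*=.2; P[:4,0]=-.168
    if q=='index': P=np.r_[P,[[-.155,y,z] for y in b[1] for z in b[2]]]
    uv=proj(n,f(P,th))+[du,dv]; m=np.zeros((420*4,560*4),np.uint8)
    cv2.fillConvexPoly(m,cv2.convexHull(((uv+.5)*4).astype(np.float32)).astype(np.int32),1)
    return cv2.resize(m.astype(np.float32),(560,420),interpolation=cv2.INTER_AREA)
def fitq(n,q,ths):
    r=regions_of(n,q)
    if not r: return None
    M=r[0]['pixels'].astype(float); best=[]
    for th in ths:
        m=max(((np.minimum(A,M).sum()/np.maximum(A,M).sum(),du,dv) for du in (-2,-1,0,1,2) for dv in (-2,-1,0,1,2) for A in [model(n,q,th,du,dv)]))
        best.append((round(m[0],3),round(th,3),m[1:]))
    return sorted(best)[::-1][:4],int(M.sum())
E
python3 - <<'E'
from fit import *
np.set_printoptions(precision=2,suppress=True)
for n in('scene','top'):
    print(n,fitq(n,'index',np.arange(.5,.86,.02))); print(n,fitq(n,'plate',np.arange(.4,.62,.02)))
for th in(.46,.5,.54): print(th,'corner',proj('scene',f([[-.198,.08,.003],[-.198,.08,-.003]],th)).ravel(),'obs 317.5 193.3')
E
```

```text
scene ([(np.float64(0.662), np.float64(0.68), (-2, 1)), (np.float64(0.66), np.float64(0.7), (-1, 1)), (np.float64(0.638), np.float64(0.66), (-2, 0)), (np.float64(0.631), np.float64(0.72), (0, 1))], 362)
scene ([(np.float64(0.789), np.float64(0.5), (-2, 1)), (np.float64(0.788), np.float64(0.52), (-2, 2)), (np.float64(0.787), np.float64(0.48), (-2, 1)), (np.float64(0.786), np.float64(0.54), (-2, 2))], 2831)
top ([(np.float64(0.56), np.float64(0.74), (-1, 2)), (np.float64(0.553), np.float64(0.72), (-1, 1)), (np.float64(0.551), np.float64(0.76), (-1, 2)), (np.float64(0.545), np.float64(0.78), (-1, 2))], 136)
top ([(np.float64(0.106), np.float64(0.46), (2, -2)), (np.float64(0.105), np.float64(0.48), (2, -2)), (np.float64(0.104), np.float64(0.56), (-2, 2)), (np.float64(0.104), np.float64(0.54), (2, 2))], 882)
0.46 corner [319.2  192.91 320.06 194.62] obs 317.5 193.3
0.5 corner [317.96 190.7  318.91 192.37] obs 317.5 193.3
0.54 corner [316.59 188.55 317.63 190.18] obs 317.5 193.3
```

```bash
cat > ang.py <<'E'
from h import *
P0=[.7017,-.029,-.1094]
def onplane(uv,yp):  # rays hit vertical plane y_plate=yp -> (r toward handle, height above the axis)
    c=get_calibration('scene');K=np.array(c['camera_matrix']);T=np.array(c['pose'])
    uv=np.array(uv,float); d=np.c_[uv,np.ones(len(uv))]@np.linalg.inv(K).T*[1,-1,-1]@T[:3,:3].T; o=T[:3,3]
    a,b=np.cos(P0[2]),np.sin(P0[2]); ny=np.array([-b,a,0]); nx=np.array([a,b,0]); h=np.array([P0[0],P0[1],.046])
    t=(yp-(o-h)@ny)/(d@ny); X=o+d*t[:,None]-h; return -X@nx,X[:,2]
def theta_fit(r,z):
    for _ in range(4):
        c=np.polyfit(r,z,1); e=np.abs(z-np.polyval(c,r)); k=e<=max(2.5*np.median(e),.0008); r,z=r[k],z[k]
    # total least squares
    A=np.c_[r-r.mean(),z-z.mean()]; v=np.linalg.svd(A,full_matrices=False)[2][0]
    th=np.arctan2(v[1],v[0]); th=(th+np.pi/2)%np.pi-np.pi/2
    return th, z.mean()-r.mean()*np.tan(th), len(r), e.mean()
def index_angle():
    M=regions_of('scene','index')[0]['pixels']; ys,xs=np.nonzero(M)
    r,z=onplane(np.c_[xs,ys],.110); R=np.hypot(r,z); k=(R>.03)&(R<.15); return theta_fit(r[k],z[k])
def plate_angle(file,th0):
    im=cv2.GaussianBlur(cv2.imread(file),(0,0),.6); hsv=cv2.cvtColor(im,cv2.COLOR_BGR2HSV); sat=hsv[:,:,1].astype(float)
    f=fix(P0); pts=[]
    for rr in np.linspace(.03,.14,45):
        u,v=proj('scene',f([-rr,-.09,.003],th0))[0]; c=int(round(u))
        col=sat[int(v)-9:int(v)+10,c]; g=np.abs(np.diff(col)); i=int(g.argmax())
        if g[i]>25:
            w=g[max(i-1,0):i+2]; pts.append((c,int(v)-9+(np.arange(max(i-1,0),max(i-1,0)+len(w))*w).sum()/w.sum()+.5))
    pts=np.array(sorted(set(pts))); r,z=onplane(pts,-.09); return theta_fit(r,z)
E
python3 - <<'E'
from ang import *
print('index',index_angle()); print('plate',plate_angle('pics/s10.png',.51))
print('plate',plate_angle('pics/s10.png',.46))
E
```

```text
index (np.float64(0.7068993552053766), np.float64(-0.001905120105748205), 259, np.float64(0.005305418418398775))
plate (np.float64(0.5275721891234704), np.float64(0.0019693929449271265), 17, np.float64(0.0012901692725004474))
plate (np.float64(0.49653650449445275), np.float64(0.0036755371148680313), 16, np.float64(0.0006638217603311155))
```

Run:
```python
from ang import *
np.set_printoptions(precision=4,suppress=True)
for y in(.11,.114):
  r,z=onplane([[253,247.2],[283.7,220.3],[307,200]],y); print(y,r,z,np.hypot(r,z),'abs',np.arctan2(z,r),'rel pivot',np.arctan2(z[1:]-z[0],r[1:]-r[0]))
# pixel-level bright arm profile perpendicular to the arm in three pictures
for th in (.6,.65,.7,.75):
  out=[]
  for fn in('scene0','s10'):
    im=cv2.imread(f'pics/{fn}.png').sum(2).astype(np.float32); f=fix(P0)
    for R in(.06,.08,.10,.12,.15):
      b=proj('scene',f([-R,.110,0],th))[0]; out.append(int(cv2.getRectSubPix(im,(1,1),(float(b[0]),float(b[1])))[0,0]))
  print(th,out)
M=regions_of('scene','index')[0]['pixels']; im=cv2.imread('pics/s10.png').sum(2)
for c in range(262,308,4):
  k=np.nonzero(M[:,c])[0]; print(c,'mask',k.min() if len(k) else '',k.max() if len(k) else '', 'line',round(247.2-(c-253)*.875,1), im[int(247.2-(c-253)*.875)-6:int(247.2-(c-253)*.875)+7,c])
```

```text
0.11 [-0.0034  0.0729  0.13  ] [-0.0019  0.0557  0.0984] [0.0039 0.0918 0.163 ] abs [-2.637   0.6524  0.6482] rel pivot [0.6464 0.6448]
0.114 [-0.0045  0.0713  0.128 ] [0.0015 0.0588 0.1012] [0.0048 0.0924 0.1632] abs [2.8192 0.6891 0.669 ] rel pivot [0.6464 0.6448]
0.6 [486, 515, 736, 732, 405, 503, 370, 292, 186, 499]
0.65 [455, 443, 443, 274, 416, 466, 466, 473, 281, 371]
0.7 [432, 448, 436, 259, 684, 440, 453, 443, 264, 691]
0.75 [691, 664, 694, 686, 393, 702, 681, 704, 699, 701]
262 mask 238 242 line 239.3 [230 212 189 189 206 245 293 289 321 290 454 521 522]
266 mask 232 238 line 235.8 [247 267 313 343 381 660 474 479 468 427 299 367 606]
270 mask 229 235 line 232.3 [344 307 754 763 743 443 461 469 454 307 229 231 280]
274 mask 225 231 line 228.8 [366 567 622 732 719 363 451 467 505 500 218 244 257]
278 mask 220 227 line 225.3 [582 602 703 681 521 450 474 479 419 242 240 256 254]
282 mask 217 224 line 221.8 [702 713 683 693 629 436 466 480 440 309 236 251 252]
286 mask 213 220 line 218.3 [609 342 762 734 358 441 466 469 401 218 242 246 254]
290 mask 209 216 line 214.8 [765 742 674 336 242 294 479 477 539 178 236 251 254]
294 mask 210 212 line 211.3 [731 454 193 161 101 217 288 272 193 184 192 189 189]
298 mask 202 208 line 207.8 [643 666 710 630 425 449 483 580 570 243 190 158 122]
302 mask 198 205 line 204.3 [715 697 699 686 537 427 382 344 220 248 245 193 174]
306 mask 197 201 line 200.8 [716 715 721 729 685 440 450 555 581 569 530 596 596]
```

Run:
```python
from ang import *
np.set_printoptions(precision=4,suppress=True)
for yp in (.11,.114):
  u=[[266,236.5],[270,232.5],[278,225.5],[282,221.5],[286,218.5],[306,199.8]]
  r,z=onplane(u,yp); print('abs',np.arctan2(z,r),theta_fit(r,z))
# subpixel: lower edge of arm (half-crossing bright->dark) in s10, intensity weighted; upper edge bright plate -> face
im=cv2.imread('pics/s10.png').sum(2).astype(float); lo=[]
for c in list(range(264,290)):
  v=236.5-(c-266)*.915; col=im[int(v)-1:int(v)+7,c]; i=np.argmin(np.diff(col)); 
  j=np.where((col[:-1]>=350)&(col[1:]<350))[0]
  if len(j): j=j[0]; lo.append([c,int(v)-1+j+(col[j]-350)/(col[j]-col[j+1])])
r,z=onplane(lo,.114); print('lower edge (z=-6mm)',theta_fit(r,z),len(lo))
```

```text
abs [0.6174 0.6485 0.6475 0.6603 0.647  0.6632] (np.float64(0.6726613109512849), np.float64(-0.0021623042551047952), 6, np.float64(0.0005493272796935483))
abs [0.7112 0.7166 0.6931 0.6989 0.6813 0.6841] (np.float64(0.6726613109512853), np.float64(0.0021596722066551874), 6, np.float64(0.0005460340372528625))
lower edge (z=-6mm) (np.float64(0.6810018264187794), np.float64(-0.004642995226623099), 25, np.float64(0.00046483150939787167)) 25
```

Call:
apply_moves(
  targets=[
    {"translation": [0, 0.052, -0.054], "twist": 0, "hand": 0.0},
    {"translation": [0, 0.053, -0.052], "twist": 0, "hand": 0.0},
    {"translation": [0, 0.054, -0.049], "twist": 0, "hand": 0.0},
    {"translation": [0, 0.055, -0.046], "twist": 0, "hand": 0.0},
    {"translation": [0, 0, 0], "twist": 0, "hand": 0.0},
    {"translation": [0, 0, 0], "twist": 0, "hand": 0.0},
  ],
)

```text
time: 19.0
tool_pos: [0.5905, -0.023, 0.1646]
tool_rot: [-0.002, 0.744, 0.668, -0.002]
contact_force: [-13.7, 0.2, 8.1]
gripper_width: 0.107
grasp_force: 59.4
```

```bash
cat > chk.py <<'E'
from ang import *
import sys
fn=sys.argv[1]; th0=float(sys.argv[2])
s=state();p=s['tool_pos'];print(s['time'],p,s['contact_force'],s['gripper_width'],s['grasp_force'])
r=np.hypot(.175,.045);a0=np.arctan2(.045,.175)
print('th z',np.arcsin((p[2]-.0637+.045)/r)-a0,'th fwd',np.arccos(np.cos(a0)-np.hypot(*(p[:2]-[.5269,-.0157]))/r)-a0)
save('scene',fn)
for t in (th0-.03,th0,th0+.03): print('plate',plate_angle('pics/'+fn,t))
print('index mask',index_angle())
im=cv2.imread('pics/'+fn).sum(2).astype(float); lo=[]
for c in range(264,290):
  v=236.5-(c-266)*.915; col=im[int(v)-1:int(v)+7,c]; j=np.where((col[:-1]>=350)&(col[1:]<350))[0]
  if len(j): j=j[0]; lo.append([c,int(v)-1+j+(col[j]-350)/(col[j]-col[j+1])])
if len(lo)>5:
  q,z=onplane(lo,.114); print('index lower',theta_fit(q,z))
# plate +y free corner
f=fix(P0)
for t in (th0-.04,th0,th0+.04): print('corner pred',t,proj('scene',f([[-.198,.08,.003],[-.198,.08,-.003]],t)).ravel(),'tip',proj('scene',f([-.168,.11,0],t)))
E
python3 chk.py s11.png .675
```

```text
19.0 [ 0.59045187 -0.02301568  0.16462126] [-13.69753683   0.21480027   8.13940526] 0.10738955796189908 59.383299350738525
th z 0.6883201242834722 th fwd 0.6574067377197534
plate (np.float64(0.6890703911403708), np.float64(0.0025477062525526215), 10, np.float64(0.00037649529141448615))
plate (np.float64(0.6890703911403708), np.float64(0.0025477062525526215), 10, np.float64(0.00037649529141448615))
plate (np.float64(0.6823289315599337), np.float64(0.002984981124616426), 12, np.float64(0.0007746495628797104))
index mask (np.float64(0.6975695059461202), np.float64(-0.0002010113967225169), 241, np.float64(0.005120088648237759))
index lower (np.float64(0.6800038520652003), np.float64(-0.00451697590034781), 23, np.float64(0.0005104100173236651))
corner pred 0.635 [312.85077678 183.66254116 314.11706587 185.18148416] tip [[309.12024058 199.11467098]]
corner pred 0.675 [311.07313431 181.71744941 312.43078134 183.18447592] tip [[307.59573571 197.47447473]]
corner pred 0.7150000000000001 [309.17582042 179.84483758 310.62401505 181.25654681] tip [[305.9692048  195.89838729]]
```

Plate ≈ 0.68 and index ≈ 0.68. I'll do one more consistent check, aligning the model edges of both in the same pictures.

```bash
cat > edge.py <<'E'
from h import *
import sys
P0=[.7017,-.029,-.1094]; f=fix(P0)
def grad(fn):
    lab=cv2.cvtColor(cv2.imread(fn),cv2.COLOR_BGR2LAB).astype(np.float32); lab=cv2.GaussianBlur(lab,(0,0),.8)
    return np.dstack([cv2.Sobel(lab,cv2.CV_32F,1,0),cv2.Sobel(lab,cv2.CV_32F,0,1)])
def score(G,P,th,du,dv):
    tot=0
    for a,b in P:
        q=np.linspace(a,b,60); uv=(proj('scene',f(q,th))+[du,dv]).astype(np.float32); t=uv[-1]-uv[0]; n=np.array([-t[1],t[0]])/np.hypot(*t)
        g=[cv2.remap(G[:,:,k],uv[:,0].reshape(-1,1),uv[:,1].reshape(-1,1),1)[:,0] for k in range(6)]
        s=sum(abs(g[k]*n[0]+g[k+3]*n[1]) for k in range(3)); tot+=np.minimum(s,400).mean()
    return tot
IDX=[([-.03,.114,-.006],[-.15,.114,-.006]),([-.03,.114,.006],[-.15,.114,.006])]
PLT=[([-.02,-.09,.003],[-.15,-.09,.003]),([-.198,.02,.003],[-.198,.08,.003])]
def best(fn,P,ths):
    G=grad(fn); R=[]
    for dv in np.arange(-2,2.1,.5):
      for du in np.arange(-2,2.1,1):
        for th in ths: R.append((score(G,P,th,du,dv),round(th,3),du,dv))
    R.sort(reverse=True); return R
for fn in sys.argv[2:]:
  for nm,P,t0 in(('index',IDX,.68),('plate',PLT,float(sys.argv[1]))):
    R=best('pics/'+fn,P,np.arange(t0-.08,t0+.081,.01)); w=np.array([r[0] for r in R[:25]])
    print(fn,nm,[(int(r[0]),float(r[1]),float(r[2]),float(r[3])) for r in R[:5]],'mean25',round(np.mean([r[1] for r in R[:25]]),3))
E
python3 edge.py .68 s11.png; python3 edge.py .51 s10.png; python3 edge.py .0 scene0.png
```

```text
s11.png index [(392, 0.72, 0.0, -2.0), (390, 0.73, 0.0, -1.5), (390, 0.73, -2.0, 0.5), (390, 0.72, -2.0, 0.0), (390, 0.72, -1.0, -1.0)] mean25 0.736
s10.png index [(358, 0.67, -2.0, 0.5), (357, 0.68, -1.0, 0.0), (357, 0.68, 1.0, -2.0), (357, 0.67, 0.0, -1.5), (357, 0.67, 1.0, -2.0)] mean25 0.672
scene0.png index [(359, 0.69, -1.0, 0.5), (358, 0.7, -1.0, 1.0), (357, 0.69, -2.0, 1.5), (357, 0.68, -2.0, 1.0), (356, 0.7, -2.0, 1.5)] mean25 0.699Traceback (most recent call last):
  File "edge.py", line 24, in <module>
    R=best('pics/'+fn,P,np.arange(t0-.08,t0+.081,.01)); w=np.array([r[0] for r in R[:25]])
  File "edge.py", line 20, in best
    for th in ths: R.append((score(G,P,th,du,dv),round(th,3),du,dv))
                             ~~~~~^^^^^^^^^^^^^^
  File "edge.py", line 10, in score
    q=np.linspace(a,b,60); uv=(proj('scene',f(q,th))+[du,dv]).astype(np.float32); t=uv[-1]-uv[0]; n=np.array([-t[1],t[0]])/np.hypot(*t)
                               ~~~~^^^^^^^^^^^^^^^^^
  File "h.py", line 6, in proj
    c=get_calibration(n);K=np.array(c['camera_matrix']);T=np.array(c['pose'])
Val
[... 765 characters left out ...]
ack (most recent call last):
  File "edge.py", line 24, in <module>
    R=best('pics/'+fn,P,np.arange(t0-.08,t0+.081,.01)); w=np.array([r[0] for r in R[:25]])
  File "edge.py", line 20, in best
    for th in ths: R.append((score(G,P,th,du,dv),round(th,3),du,dv))
                             ~~~~~^^^^^^^^^^^^^^
  File "edge.py", line 10, in score
    q=np.linspace(a,b,60); uv=(proj('scene',f(q,th))+[du,dv]).astype(np.float32); t=uv[-1]-uv[0]; n=np.array([-t[1],t[0]])/np.hypot(*t)
                               ~~~~^^^^^^^^^^^^^^^^^
  File "h.py", line 6, in proj
    c=get_calibration(n);K=np.array(c['camera_matrix']);T=np.array(c['pose'])
ValueError: time passes only in moves, steps and waits
```

```bash
sed -i 's/^def save/from functools import lru_cache\nget_calibration=lru_cache(None)(get_calibration)\ndef save/' h.py
python3 edge.py .68 s11.png 2>&1 | grep plate; python3 edge.py .51 s10.png  2>&1| grep plate; python3 edge.py .0 scene0.png 2>&1| grep -v Trace; python3 -c "
from plant import *;print(state()['time'])"
```

```text
s11.png plate [(748, 0.65, -1.0, 0.5), (747, 0.66, -1.0, 1.0), (747, 0.67, -1.0, 1.0), (747, 0.66, -1.0, 0.5), (745, 0.68, -1.0, 1.5)] mean25 0.662
s10.png plate [(788, 0.49, -1.0, 0.5), (787, 0.51, -1.0, 1.0), (787, 0.5, -1.0, 1.0), (787, 0.5, -1.0, 0.5), (786, 0.48, -1.0, 0.0)] mean25 0.501
scene0.png index [(359, 0.69, -1.0, 0.5), (358, 0.7, -1.0, 1.0), (357, 0.69, -2.0, 1.5), (357, 0.68, -2.0, 1.0), (356, 0.7, -2.0, 1.5)] mean25 0.699
scene0.png plate [(731, 0.01, -1.0, 0.5), (730, -0.0, -1.0, 0.5), (727, -0.01, -1.0, 0.0), (726, -0.02, 0.0, 0.0), (725, 0.02, -1.0, 1.0)] mean25 -0.006
19.1
```

```bash
cat > e2.py <<'E'
import sys; fns=sys.argv[1:]; sys.argv=['x','0']
from edge import *
def pk(fn,P,t0):
    G=grad('pics/'+fn); t=np.arange(t0-.07,t0+.071,.005); o=[]
    for dv in(.4,.8,1.2):
        s=np.array([score(G,P,x,-1,dv) for x in t]); i=s.argmax(); w=s-s.max()*.97; w[w<0]=0; o.append((round(t[i],3),round((w*t).sum()/w.sum(),3),int(s.max())))
    return o
for a in fns:
    fn,t0=a.split(':'); print(fn,'index',pk(fn,IDX,.69),'idx lower',pk(fn,IDX[:1],.69),'idx upper',pk(fn,IDX[1:],.69)); print('  plate',pk(fn,PLT,float(t0)),'far',pk(fn,PLT[:1],float(t0)),'free',pk(fn,PLT[1:],float(t0)))
E
python3 e2.py scene0.png:0 s10.png:.5 s11.png:.67 s4.png:0 s6.png:0
```

```text
scene0.png index [(np.float64(0.69), np.float64(0.691), 359), (np.float64(0.7), np.float64(0.699), 360), (np.float64(0.71), np.float64(0.708), 358)] idx lower [(np.float64(0.695), np.float64(0.697), 202), (np.float64(0.705), np.float64(0.705), 201), (np.float64(0.715), np.float64(0.713), 199)] idx upper [(np.float64(0.685), np.float64(0.685), 161), (np.float64(0.695), np.float64(0.693), 162), (np.float64(0.7), np.float64(0.702), 163)]
  plate [(np.float64(0.005), np.float64(0.001), 734), (np.float64(0.015), np.float64(0.008), 729), (np.float64(0.02), np.float64(0.014), 720)] far [(np.float64(0.005), np.float64(0.003), 344), (np.float64(0.015), np.float64(0.015), 342), (np.float64(0.025), np.float64(0.025), 336)] free [(np.float64(0.0), np.float64(0.0), 391), (np.float64(0.005), np.float64(0.006), 391), (np.float64(0.015), np.float64(0.012), 391)]
s10.png index [(np.float64(0.69), np.float64(0.688), 355), (np.float64(0.695), np.float64(0.696), 352), (np.float64(0.705), np.float64(0.705), 347)] idx lower [(np.float64(0.695), np.float64(0.692), 197), (np.float64(0.7), np.float64(0.7), 1
[... 2456 characters left out ...]
r [(np.float64(0.7), np.float64(0.698), 219), (np.float64(0.705), np.float64(0.706), 218), (np.float64(0.715), np.float64(0.715), 216)] idx upper [(np.float64(0.685), np.float64(0.685), 170), (np.float64(0.695), np.float64(0.694), 170), (np.float64(0.705), np.float64(0.703), 170)]
  plate [(np.float64(-0.01), np.float64(-0.008), 718), (np.float64(0.0), np.float64(0.002), 727), (np.float64(0.01), np.float64(0.012), 728)] far [(np.float64(-0.015), np.float64(-0.014), 336), (np.float64(0.0), np.float64(-0.002), 338), (np.float64(0.01), np.float64(0.011), 338)] free [(np.float64(0.0), np.float64(0.0), 390), (np.float64(0.005), np.float64(0.006), 390), (np.float64(0.015), np.float64(0.012), 390)]
```

Call:
apply_moves(
  targets=[
    {"translation": [0, 0.016, -0.012], "twist": 0, "hand": 0.0},
    {"translation": [0, 0.016, -0.012], "twist": 0, "hand": 0.0},
    {"translation": [0, 0, 0], "twist": 0, "hand": 0.0},
    {"translation": [0, 0, 0], "twist": 0, "hand": 0.0},
  ],
)

```text
time: 19.5
tool_pos: [0.5942, -0.0234, 0.1678]
tool_rot: [-0.001, 0.744, 0.668, -0.001]
contact_force: [-13.8, 0.9, 9.7]
gripper_width: 0.108
grasp_force: 59.0
```

```bash
python3 chk.py s12.png .68 | head -4; python3 e2.py s12.png:.68
cat > e3.py <<'E'
import sys; A=sys.argv[1:]; sys.argv=['x']
from e2 import *
N3=[([-.02,.08,.003],[-.195,.08,.003])]; NT=[([-.172,.08,.003],[-.196,.08,.003]),([-.172,.08,-.003],[-.196,.08,-.003])]
for fn in A: print(fn,'near top edge',pk(fn,N3,.67),'beyond tip',pk(fn,NT,.67))
for fn in ['s10.png']: print(fn,'near',pk(fn,N3,.5),pk(fn,NT,.5))
E
python3 e3.py s11.png s12.png
```

```text
19.5 [ 0.59424212 -0.02343311  0.16776764] [-13.80535686   0.88437125   9.71335155] 0.10810279761372918 59.023250341415405
th z 0.7184713777151764 th fwd 0.6838847294909228
plate (np.float64(0.6621948631391259), np.float64(0.006049578716754423), 14, np.float64(0.0004033693047461359))
plate (np.float64(0.6645629491194525), np.float64(0.006002115866099927), 12, np.float64(0.0003857369181335534))
s12.png index [(np.float64(0.755), np.float64(0.754), 388), (np.float64(0.76), np.float64(0.758), 383), (np.float64(0.76), np.float64(0.76), 368)] idx lower [(np.float64(0.695), np.float64(0.692), 180), (np.float64(0.7), np.float64(0.701), 177), (np.float64(0.71), np.float64(0.71), 174)] idx upper [(np.float64(0.75), np.float64(0.753), 263), (np.float64(0.76), np.float64(0.758), 254), (np.float64(0.76), np.float64(0.76), 235)]
  plate [(np.float64(0.67), np.float64(0.671), 734), (np.float64(0.68), np.float64(0.679), 732), (np.float64(0.685), np.float64(0.688), 729)] far [(np.float64(0.67), np.float64(0.671), 334), (np.float64(0.68), np.float64(0.678), 332), (np.float64(0.685), np.float64(0.687)
[... 326 characters left out ...]
(0.65), np.float64(0.65), 759), (np.float64(0.655), np.float64(0.655), 763), (np.float64(0.66), np.float64(0.66), 765)]
s12.png near top edge [(np.float64(0.655), np.float64(0.659), 301), (np.float64(0.665), np.float64(0.667), 307), (np.float64(0.675), np.float64(0.674), 311)] beyond tip [(np.float64(0.675), np.float64(0.675), 763), (np.float64(0.68), np.float64(0.68), 767), (np.float64(0.685), np.float64(0.685), 769)]
s10.png near [(np.float64(0.49), np.float64(0.489), 204), (np.float64(0.495), np.float64(0.495), 205), (np.float64(0.5), np.float64(0.502), 202)] [(np.float64(0.49), np.float64(0.49), 635), (np.float64(0.495), np.float64(0.496), 639), (np.float64(0.5), np.float64(0.502), 642)]
```

Call:
apply_moves(
  targets=[
    {"translation": [0, 0.016, -0.011], "twist": 0, "hand": 0.0},
    {"translation": [0, 0, 0], "twist": 0, "hand": 0.0},
    {"translation": [0, 0, 0], "twist": 0, "hand": 0.0},
    {"translation": [0, 0, 0], "twist": 0, "hand": 0.0},
    {"translation": [0, 0, 0], "twist": 0, "hand": 0.0},
  ],
)

```text
time: 20.1
tool_pos: [0.5958, -0.0236, 0.1689]
tool_rot: [-0.001, 0.744, 0.668, -0.001]
contact_force: [-14.0, -1.1, 10.0]
gripper_width: 0.109
grasp_force: 59.0
```

```bash
python3 chk.py s13.png .68 | head -2; python3 e2.py s13.png:.68 | tail -1; python3 e3.py s13.png|head -1
python3 - <<'E'
from h import *
save('top','t13.png')
for n in('scene','top'):
  for q in('spanner','oilcan','jar','partsbox'): print(n,q,[(np.round(d['point'],3),round(d['score'],2)) for d in recognise(n,q)[:1]])
E
```

```text
20.1 [ 0.59581527 -0.02360225  0.16894336] [-14.01602844  -1.08957913  10.02482953] 0.10944502191881768 59.02245819568634
th z 0.7300829820324635 th fwd 0.6947196890169833
  plate [(np.float64(0.68), np.float64(0.682), 724), (np.float64(0.69), np.float64(0.69), 723), (np.float64(0.7), np.float64(0.701), 718)] far [(np.float64(0.68), np.float64(0.682), 324), (np.float64(0.69), np.float64(0.69), 323), (np.float64(0.7), np.float64(0.699), 318)] free [(np.float64(0.68), np.float64(0.709), 400), (np.float64(0.685), np.float64(0.711), 400), (np.float64(0.69), np.float64(0.713), 400)]
s13.png near top edge [(np.float64(0.67), np.float64(0.671), 299), (np.float64(0.68), np.float64(0.678), 303), (np.float64(0.685), np.float64(0.684), 307)] beyond tip [(np.float64(0.685), np.float64(0.685), 756), (np.float64(0.69), np.float64(0.69), 762), (np.float64(0.695), np.float64(0.695), 765)]
scene spanner [(array([ 0.479, -0.34 ,  0.008]), 0.39)]
scene oilcan [(array([ 0.682, -0.242,  0.077]), 0.96)]
scene jar [(array([0.683, 0.306, 0.055]), 0.55)]
scene partsbox [(array([0.455, 0.403, 0.055]), 0.7)]
top spanner [(array([ 0.441, -0.35 ,  0.009]), 0.93)]
top oilcan [(array([ 0.664, -0.258,  0.121]), 0.79)]
top jar [(array([0.668, 0.284, 0.075]), 0.83)]
top partsbox [(array([0.444, 0.4  , 0.05 ]), 0.84)]
```

```bash
python3 -c "
from plant import *;print(job_done())"
```

```text
the job is handed in; nothing more can be done
None
```

The spanner lies flat in the tray, and the arm is holding the plate up at about 0.69 rad, within roughly 0.01 rad of the index arm by my camera measurements; the job is handed in at about 20 s, with the can, jar and box of bolts measuring where they started.

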